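# Setting out rinsed glass to drain

## Task

Set the rinsed glass out to drain. Build up the pyramid in the cradle by laying every loose rod in a gap between two rods of the row below, all lined up with the rods already there; and turn every square jar upside down over a peg of its own on the draining board, mouth fully down on the board. Leave the lap, the gauge and the dish where they are; a jar may get knocked aside while you work.

Things in the scene. Friction and masses are not known exactly. Their poses are not given: they have to be found in the camera images.
- drainboard: fixed walnut draining board, 85 mm (x) by 260 mm (y), 18 mm thick; origin under its centre, z up. Three upright round pegs, 20 mm diameter, 60 mm tall with tapered tips, stand on it in a row along its y, 85 mm apart
- peg0 (a point): foot of peg 0 on its axis, at the board's top face (the peg's tip is 60 mm higher)
- peg1 (a point): foot of peg 1 on its axis, at the board's top face (the peg's tip is 60 mm higher)
- peg2 (a point): foot of peg 2 on its axis, at the board's top face (the peg's tip is 60 mm higher)
- cradle: fixed plywood cradle for glass rods, bed 50 mm (x) by 161.5 mm (y), 10 mm thick, with a 24 mm high cheek above the bed along each of its two y sides (137.5 mm between the cheeks) and open at both x ends; origin under its centre, z up. Rods lie along its x and overhang the bed by 3 mm at each end
- cradle_bed (a point): centre of the cradle's bed, on its top face, axes as the cradle's. The row of four rods lies on this face, 34 mm apart; a rod of the second row has its axis about 46 mm above it at y = -34, 0 or 34 mm, one of the third row about 76 mm above it at y = -17 or 17 mm
- rest: fixed cork-faced rod rest on which the loose rods start, 50 mm (x) by 215 mm (y), 8 mm thick, with five places 42 mm apart in y, each between two strips 4 mm high; origin under its centre
- rod0: loose solid round rod of pale green glass, 34 mm diameter, 56 mm long, 125 g; origin at its middle, x along its axis. Flat ends: it can be gripped end to end from above. Some starts have only four loose rods
- rod1: loose solid round rod of pale green glass, 34 mm diameter, 56 mm long, 125 g; origin at its middle, x along its axis. Flat ends: it can be gripped end to end from above. Some starts have only four loose rods
- rod2: loose solid round rod of pale green glass, 34 mm diameter, 56 mm long, 125 g; origin at its middle, x along its axis. Flat ends: it can be gripped end to end from above. Some starts have only four loose rods
- rod3: loose solid round rod of pale green glass, 34 mm diameter, 56 mm long, 125 g; origin at its middle, x along its axis. Flat ends: it can be gripped end to end from above. Some starts have only four loose rods
- rod4: loose solid round rod of pale green glass, 34 mm diameter, 56 mm long, 125 g; origin at its middle, x along its axis. Flat ends: it can be gripped end to end from above. Some starts have only four loose rods
- base0: rod like the loose ones, already lying in the bottom row of four in the cradle; origin at its middle, x along its axis
- base1: rod like the loose ones, already lying in the bottom row of four in the cradle; origin at its middle, x along its axis
- base2: rod like the loose ones, already lying in the bottom row of four in the cradle; origin at its middle, x along its axis
- base3: rod like the loose ones, already lying in the bottom row of four in the cradle; origin at its middle, x along its axis
- jar0: square honey-coloured glass jar, 46 by 46 mm outside, 95 mm long, walls and bottom 4 mm (inside 38 by 38 mm, 91 mm deep), about 180 g, lying on its side at the start; origin at the middle of its outer box, x along its length pointing out of the mouth (closed end at x = -47.5 mm). Some starts have only two jars
- jar1: square honey-coloured glass jar, 46 by 46 mm outside, 95 mm long, walls and bottom 4 mm (inside 38 by 38 mm, 91 mm deep), about 180 g, lying on its side at the start; origin at the middle of its outer box, x along its length pointing out of the mouth (closed end at x = -47.5 mm). Some starts have only two jars
- jar2: square honey-coloured glass jar, 46 by 46 mm outside, 95 mm long, walls and bottom 4 mm (inside 38 by 38 mm, 91 mm deep), about 180 g, lying on its side at the start; origin at the middle of its outer box, x along its length pointing out of the mouth (closed end at x = -47.5 mm). Some starts have only two jars
- lap: bystander: lead polishing lap, a disc 124 mm across, 20 mm thick with a steel hub; origin under its centre
- gauge: bystander: flat steel radius gauge with round ends, about 135 mm long, 5 mm thick; origin under its centre
- dish: bystander: honey-coloured glass dish 100 mm across, 28 mm high, with a mint glass bead in it; origin under its centre
Things that resemble listed ones, but are neither listed nor needed, are in the scene too. What is shaped like the jar0 but green is not meant. Leave any purple look-alike of the rod3 alone.

How it is judged (in metres and radians):
At the end, for the whole second after the job is handed in: Four rods still in the bottom row; every loose rod saddled in the second or third row (axis within 6 mm of its height, 14 mm of centred, 0.2 rad of straight); every jar mouth down (0.14 rad) within 15 mm of a peg's axis, rim on the board (6 mm); all released and at rest (((z of rod0 in the frame of cradle_bed between 0.0404 and 0.0524 m and y of rod0 in the frame of cradle_bed between -0.045 and 0.045 m and x of rod0 in the frame of cradle_bed between -0.014 and 0.014 m and angle between the x axis of rod0 and the x axis of cradle, either way round below 0.2 rad and linear speed of rod0 below 0.03 m/s) or (z of rod0 in the frame of cradle_bed between 0.0698 and 0.0818 m and y of rod0 in the frame of cradle_bed between -0.028 and 0.028 m and x of rod0 in the frame of cradle_bed between -0.014 and 0.014 m and angle between the x axis of rod0 and the x axis of cradle, either way round below 0.2 rad and linear speed of rod0 below 0.03 m/s)) and ((z of rod1 in the frame of cradle_bed between 0.0404 and 0.0524 m and y of rod1 in the frame of cradle_bed between -0.045 and 0.045 m and x of rod1 in the frame of cradle_bed between -0.014 and 0.014 m and angle between the x axis of rod1 and the x axis of cradle, either way round below 0.2 rad and linear speed of rod1 below 0.03 m/s) or (z of rod1 in the frame of cradle_bed between 0.0698 and 0.0818 m and y of rod1 in the frame of cradle_bed between -0.028 and 0.028 m and x of rod1 in the frame of cradle_bed between -0.014 and 0.014 m and angle between the x axis of rod1 and the x axis of cradle, either way round below 0.2 rad and linear speed of rod1 below 0.03 m/s)) and ((z of rod2 in the frame of cradle_bed between 0.0404 and 0.0524 m and y of rod2 in the frame of cradle_bed between -0.045 and 0.045 m and x of rod2 in the frame of cradle_bed between -0.014 and 0.014 m and angle between the x axis of rod2 and the x axis of cradle, either way round below 0.2 rad and linear speed of rod2 below 0.03 m/s) or (z of rod2 in the frame of cradle_bed between 0.0698 and 0.0818 m and y of rod2 in the frame of cradle_bed between -0.028 and 0.028 m and x of rod2 in the frame of cradle_bed between -0.014 and 0.014 m and angle between the x axis of rod2 and the x axis of cradle, either way round below 0.2 rad and linear speed of rod2 below 0.03 m/s)) and ((z of rod3 in the frame of cradle_bed between 0.0404 and 0.0524 m and y of rod3 in the frame of cradle_bed between -0.045 and 0.045 m and x of rod3 in the frame of cradle_bed between -0.014 and 0.014 m and angle between the x axis of rod3 and the x axis of cradle, either way round below 0.2 rad and linear speed of rod3 below 0.03 m/s) or (z of rod3 in the frame of cradle_bed between 0.0698 and 0.0818 m and y of rod3 in the frame of cradle_bed between -0.028 and 0.028 m and x of rod3 in the frame of cradle_bed between -0.014 and 0.014 m and angle between the x axis of rod3 and the x axis of cradle, either way round below 0.2 rad and linear speed of rod3 below 0.03 m/s)) and ((z of rod4 in the frame of cradle_bed between 0.0404 and 0.0524 m and y of rod4 in the frame of cradle_bed between -0.045 and 0.045 m and x of rod4 in the frame of cradle_bed between -0.014 and 0.014 m and angle between the x axis of rod4 and the x axis of cradle, either way round below 0.2 rad and linear speed of rod4 below 0.03 m/s) or (z of rod4 in the frame of cradle_bed between 0.0698 and 0.0818 m and y of rod4 in the frame of cradle_bed between -0.028 and 0.028 m and x of rod4 in the frame of cradle_bed between -0.014 and 0.014 m and angle between the x axis of rod4 and the x axis of cradle, either way round below 0.2 rad and linear speed of rod4 below 0.03 m/s)) and z of base0 in the frame of cradle_bed between 0.011 and 0.023 m and y of base0 in the frame of cradle_bed between -0.06 and 0.06 m and x of base0 in the frame of cradle_bed between -0.014 and 0.014 m and angle between the x axis of each of base0, base1, base2, base3 and the x axis of cradle, either way round below 0.2 rad and linear speed of each of base0, base1, base2, base3, jar0, jar1, jar2 below 0.03 m/s and z of base1 in the frame of cradle_bed between 0.011 and 0.023 m and y of base1 in the frame of cradle_bed between -0.06 and 0.06 m and x of base1 in the frame of cradle_bed between -0.014 and 0.014 m and z of base2 in the frame of cradle_bed between 0.011 and 0.023 m and y of base2 in the frame of cradle_bed between -0.06 and 0.06 m and x of base2 in the frame of cradle_bed between -0.014 and 0.014 m and z of base3 in the frame of cradle_bed between 0.011 and 0.023 m and y of base3 in the frame of cradle_bed between -0.06 and 0.06 m and x of base3 in the frame of cradle_bed between -0.014 and 0.014 m and z of jar0 in the frame of drainboard between 0.059 and 0.072 m and angle between each of jar0, jar1, jar2's own x axis and vertical above 3 rad and (horizontal distance between jar0 and peg0 below 0.015 m or horizontal distance between jar0 and peg1 below 0.015 m or horizontal distance between jar0 and peg2 below 0.015 m) and z of jar1 in the frame of drainboard between 0.059 and 0.072 m and (horizontal distance between jar1 and peg0 below 0.015 m or horizontal distance between jar1 and peg1 below 0.015 m or horizontal distance between jar1 and peg2 below 0.015 m) and z of jar2 in the frame of drainboard between 0.059 and 0.072 m and (horizontal distance between jar2 and peg0 below 0.015 m or horizontal distance between jar2 and peg1 below 0.015 m or horizontal distance between jar2 and peg2 below 0.015 m)); the robot touches nothing.
It fails at once if the lap is pushed more than 20 mm from its place (distance of lap from where it was at the start of the episode above 0.02 m).
It fails at once if the gauge is pushed more than 20 mm from its place (distance of gauge from where it was at the start of the episode above 0.02 m).
It fails at once if the dish is pushed more than 20 mm from its place (distance of dish from where it was at the start of the episode above 0.02 m).
Of jar0, jar1, jar2 only 2 to 3 are there at a start; the rules pass over those that are not, and their reading is None.
Of rod0, rod1, rod2, rod3, rod4 only 4 to 5 are there at a start; the rules pass over those that are not, and their reading is None.
At some moment in a run one of jar0, jar1, jar2 may be knocked a few centimetres aside while the robot is not near it.
It also fails if it takes over 208 s, if anything falls off the work surface, if the arm or the gripper's body presses on something with over 40 N, if the wrist force passes 120 N, or if a joint passes its speed limit or range.

## Robot

A 6-joint arm with a two-finger parallel gripper is mounted at the origin on the work surface. World frame = base frame: x ahead of the robot, y to its left, z up, the work surface at z = 0. Lengths are in m, angles in degrees, forces in N, time in s.
With the tool pointing down it reaches from about 0.375 to 0.9 m from the base axis. Payload 3.1 kg.
Tool frame: the origin (TCP) lies at the very end of the fingers, on their centre line; the grasp point (between the pads) lies 19 mm behind it; z points along the fingers, y is the line along which they close (so a half turn about z gives the same grasp; the last joint's range is limited). The gripper opens to 87 mm and grips with 3 to 60 N. Pads are 19 mm wide; open, the fingers measure 117 mm over their backs; the gripper's body (75 mm by 190 mm) begins 51 mm behind the grasp point.
Start: joints at [-76.805, 30.224, 82.088, -0, 67.689, -10.227], TCP at [0.248, -0.573, 0.223] pointing down, gripper open.
Joint ranges: [-176.69, 176.69], [-43.24, 126.21], [12.49, 139.97], [-82, 262], [0, 151.66], [-163.58, 163.58]. Speed limits (degrees/s): [159.86, 159.86, 180, 180, 180, 180].

## Interface

Orientations are given as a 3x3 rotation matrix whose columns are the frame's x, y, z axes.
In Python, from rig import readout, viewer, ticket gives the robot as it stands.
- The arm moves only by the tool send_rows, never from a script. Its argument "moves" is a list of rows, each a list of 6 numbers: the shift along the tool's x, y, z in units of 250 mm (1.0 is 250 mm), then the turn, a rotation vector about the tool's x, y, z in units of 90 degrees (1.0 is 90 degrees). A call has 1 to 12 rows; each row is the pose to reach, as a shift and turn from the pose commanded when the call began, along the tool's axes at that moment; what a row does not reach only later rows make up. A row lasts 1/10 s, in which the tool goes at most 50 mm and 8.59 degrees, less where a joint would pass 70% of its speed; a pose out of reach is approached as far as the arm can. A call with a number of a shift or a turn outside -1 to 1 is refused whole. A call with a gripper value outside its range is refused whole. "grip" is the opening, from 0 (shut) to 1 (fully open), set as the call begins (left out, the last holds). The fingers move at their own pace and stop on an object; the grip force is fixed at half the most. Time passes only in rows, so rows that repeat a pose let the fingers close. It gives the time, the measured TCP pose, the force, the opening and the grip force at its end, in the units of the state.
- readout.read_state(): the state, without advancing time (a new reading comes with each control period).
- viewer.capture(name): name is "scene" or "top"; returns (picture, depth): 420x560x3 uint8, red, green, blue; 420x560 float32, m along the optical axis (not along the pixel's ray), 0 where there is no reading.
- viewer.camera_info(name): a dict with "fx", "fy", "cx", "cy" (pixels), "R" (3x3) and "t" (3): a world point X has camera coordinates R X + t. Camera axes: x right, y down, z forward; pixel columns grow to the right and rows downward; lengths in m; the calibration is good to about 2 mm. A picture is of the moment at which its call begins. camera_info takes no time and is no camera call.
- ticket.hand_in(): hands the job in; it is judged then, once.
The state is a dict: "time_s": time; "joint_positions": joint angles; "qvel": joint speeds; "tau": joint torques, N m; "position": TCP position; "tcp_rot": TCP orientation; "force": force on the tool from outside, world axes, zero at the start; "moment": the same for the moment, N m; "opening": opening from 0.0 (shut) to 1.0 (fully open); "grasp_force": force on a finger pad.
Only numpy, scipy, OpenCV 4.12 (cv2) and the standard library are available. Lean on these libraries where they do the work, as an engineer would, in place of code of your own. Each camera call takes 0.05 s, during which the arm holds its last target. There are 200 camera calls.

## Working session

There is one attempt and no reset: what is moved stays moved. The work goes in short steps, Python scripts to look and compute and a tool call to move; the robot and the scene stay as the last step left them, time stands still between calls to the robot, and variables do not carry over. Pictures are saved under pics/ and viewed, at most 14 in all, crops included, and the job is handed in when it is done.

Besides the shell and the picture viewer there is one more tool, called after "Request:" as a command line: name --pt "numbers of a row" for each row, then --argument value for the rest. send_rows: Moves the arm, as the interface text tells. Shifts and turns lie within -1 to 1; 1 stands for 250 mm of shift or 90 degrees of turn. Its arguments: {"type":"object","properties":{"moves":{"type":"array"},"grip":{"type":"number"}},"required":["moves"]}

```bash
mkdir -p pics; ls
cat > h.py <<'E'
import numpy as np, cv2
from rig import readout, viewer, ticket
def cap(n, save=None):
    p,d=viewer.capture(n)
    if save: cv2.imwrite('pics/'+save, cv2.cvtColor(p,cv2.COLOR_RGB2BGR))
    np.savez('/tmp/'+n+'.npz',p=p,d=d)
    return p,d
def pts(n,d):
    c=viewer.camera_info(n); R=np.array(c['R']);t=np.array(c['t'])
    v,u=np.mgrid[:d.shape[0],:d.shape[1]]
    X=np.stack([(u-c['cx'])/c['fx']*d,(v-c['cy'])/c['fy']*d,d],-1)
    return (X-t)@R
E
python3 - <<'E'
from h import *
for n in('scene','top'):
    p,d=cap(n,n+'0.png'); c=viewer.camera_info(n); print(n,c, (d==0).mean())
print(readout.read_state())
E
```

```text
pics
scene {'fx': 427.05450609893234, 'fy': 427.05450609893234, 'cx': 277.70007947863553, 'cy': 212.0300124500289, 'R': array([[-0.25766046,  0.96620275,  0.00795769],
       [ 0.63989995,  0.17680349, -0.74784262],
       [-0.72397455, -0.18759735, -0.66382836]]), 't': array([ 0.17452721, -0.31760431,  1.48776133])} 0.0038520408163265304
top {'fx': 405.904128094584, 'fy': 405.904128094584, 'cx': 283.10892646038354, 'cy': 205.9628786963854, 'R': array([[ 0.0144688 , -0.99973837,  0.01771548],
       [-0.99203498, -0.01656999, -0.12486803],
       [ 0.12512891, -0.01576769, -0.99201519]]), 't': array([-0.02513973,  0.55980525,  0.90877449])} 0.003945578231292517
{'time_s': 0.1, 'joint_positions': array([-7.68059238e+01,  3.02748419e+01,  8.21491788e+01, -1.04945923e-03,
        6.76884057e+01, -1.02278816e+01]), 'qvel': array([ 0.07356627, -0.14273048, -0.31749729, -0.01738812,  0.02256979,
        0.04096937]), 'tau': array([-1.53093156e-04, -4.40985274e+01, -1.77150500e+01,  6.34284527e-02,
        5.33715764e-02, -4.97886754e-05]), 'position': array([ 0.24830123, -0.57284449,  0.22165584]), 'tcp_rot': array([[ 9.17599663e-01,  3.97505525e-01, -4.64372584e-04],
       [ 3.97505658e-01, -9.17597743e-01,  1.90654412e-03],
       [ 3.31754585e-04, -1.93403497e-03, -9.99998075e-01]]), 'force': array([ 0.10534165,  1.02829774, -0.04696021]), 'moment': array([-0.02270238, -0.03520104, -0.02901293]), 'grasp_force': 0.0, 'opening': 1.0017262071642865}
```

View pics/top0.png

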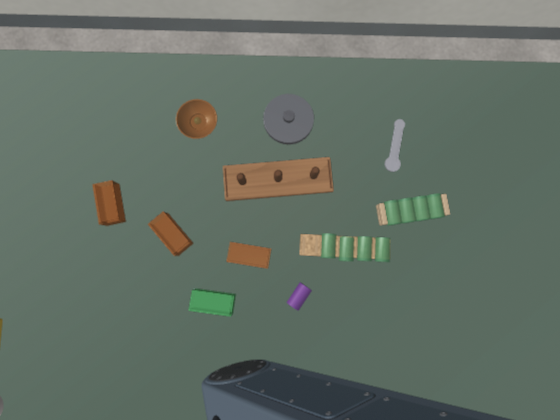

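View pics/scene0.png

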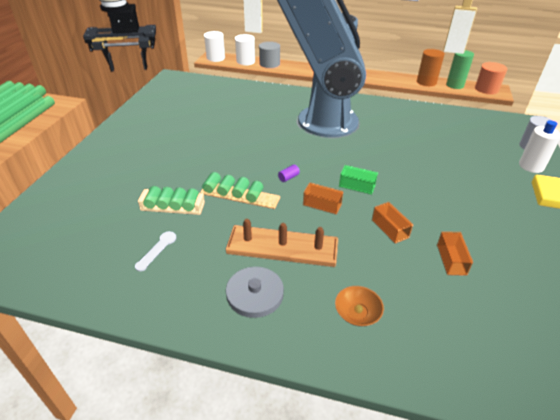

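Top view: three honey jars at (109,203), (171,234) and (249,256). The green jar at (212,302) and the purple rod at (300,296) are look-alikes and not wanted. There are four loose rods on the rest at (328..383,247), the cradle with four rods is at (413,209), and the board pegs are at (241,178), (278,175) and (315,172).

```bash
cat >> h.py <<'E'
def top_mask(lo,hi,p):
    return cv2.inRange(cv2.cvtColor(p,cv2.COLOR_RGB2HSV),np.array(lo),np.array(hi))
def blobs(m,P,box,zmin,amin=60):
    """blobs of mask m whose points exceed zmin: count, centroid, minAreaRect (world xy), z percentile"""
    ok=(m>0)&(P[...,2]>zmin)&(P[...,0]>box[0])&(P[...,0]<box[1])&(P[...,1]>box[2])&(P[...,1]<box[3])
    n,l,s,c=cv2.connectedComponentsWithStats(ok.astype(np.uint8),connectivity=4); out=[]
    for i in range(1,n):
        if s[i,4]<amin: continue
        Q=P[l==i]; r=cv2.minAreaRect((Q[:,:2]*1000).astype(np.float32))
        out.append((s[i,4],np.round(c[i]),np.round(r[0],1),np.round(r[1],1),round(r[2],1),np.round(np.percentile(Q[:,2],[5,50,95])*1000,1)))
    return out
E
python3 - <<'E'
from h import *
big=[]
for n,b in(('top',(85,165,340,275)),('scene',(290,170,480,280))):
    z=np.load('/tmp/%s.npz'%n); p,d=z['p'],z['d']; P=pts(n,d)
    hsv=cv2.cvtColor(p,cv2.COLOR_RGB2HSV)
    for (u,v) in [(109,203),(171,234),(249,256),(330,247),(413,209),(241,178),(420,300)] if n=='top' else []: print((u,v),hsv[v,u],P[v,u].round(3))
    print(n,'orange'); [print(x) for x in blobs(top_mask((3,150,60),(17,255,255),p),P,(.2,1,-.6,.6),.012)]
    print('green'); [print(x) for x in blobs(top_mask((50,60,50),(80,255,255),p),P,(.2,1,-.6,.6),.022,20)]
    x0,y0,x1,y1=b; c=cv2.resize(p[y0:y1,x0:x1],None,fx=3,fy=3,interpolation=2) if n=='scene' else cv2.resize(p[y0:y1,x0:x1],None,fx=2.2,fy=2.2,interpolation=2)
    big.append(c)
w=max(c.shape[1] for c in big); big=[cv2.copyMakeBorder(c,0,0,0,w-c.shape[1],0) for c in big]
o=np.vstack(big); print(o.shape); cv2.imwrite('pics/crop1.png',o[:600,:,::-1])
# cork/wood
z=np.load('/tmp/top.npz'); p,d=z['p'],z['d']; P=pts('top',d)
print('table z',np.percentile(P[260:330,330:460,2],[5,50,95]))
E
```

```text
(109, 203) [ 13 165 142] [0.559 0.381 0.048]
(171, 234) [ 13 162 142] [0.49  0.236 0.05 ]
(249, 256) [ 13 150 148] [0.443 0.059 0.043]
(330, 247) [ 62  73 136] [ 0.467 -0.125  0.043]
(413, 209) [ 63  78 105] [ 0.557 -0.318  0.04 ]
(241, 178) [ 12 116  88] [0.616 0.079 0.079]
(420, 300) [ 72  42 108] [ 0.347 -0.343  0.001]
top orange
(np.int32(1024), array([108., 203.]), array([488.2, 223.8]), array([449.5,  98. ]), 66.1, array([20.4, 46.1, 49.2]))
(np.int32(873), array([170., 233.]), array([457.7, 150. ]), array([294.5,  78.1]), 69.2, array([42.1, 46.8, 49.4]))
green
(np.int32(1367), array([414., 209.]), array([ 524.8, -189.4]), array([ 66.1, 405.2]), 14.5, array([32.4, 42.3, 46.7]))
(np.int32(288), array([328., 245.]), array([470.8, -69.1]), array([ 55.5, 136.1]), 0.9, array([31.1, 40.8, 44.6]))
(np.int32(277), array([346., 249.]), array([464.8, -90.2]), array([ 54.9, 177.5]), 0.2, array([31.6, 41. , 44.7]))
(np.int32(291), array([364., 249.]), array([ 466.4, -111.2]), array([218.8,  54.9]), 89.5, array([30.7, 40.6, 44.9]))
(np.int32(309), array([383., 250.]), array([ 466.2, -131.9]
[... 703 characters left out ...]
1.9]), array([95.1, 52.2]), 83.9, array([24.5, 43.8, 46.8]))
(np.int32(209), array([211., 181.]), array([ 467.1, -245.4]), array([31.9, 59.7]), 85.2, array([24. , 35.9, 41.5]))
(np.int32(200), array([226., 184.]), array([ 470.1, -203.2]), array([31.4, 61.6]), 89.5, array([25.3, 36.9, 41.3]))
(np.int32(202), array([240., 186.]), array([ 467.5, -161.2]), array([59. , 30.4]), 0.1, array([23.5, 36.7, 41.4]))
(np.int32(203), array([254., 190.]), array([ 473.7, -120.2]), array([31. , 59.2]), 87.3, array([25.8, 37.3, 41.8]))
(np.int32(900), array([171., 197.]), array([ 562.6, -320.7]), array([ 60.6, 131.8]), 9.5, array([26.5, 38.6, 43.7]))
(572, 570, 3)
table z [-0.00167552  0.00117207  0.00421869]
```

View pics/crop1.png

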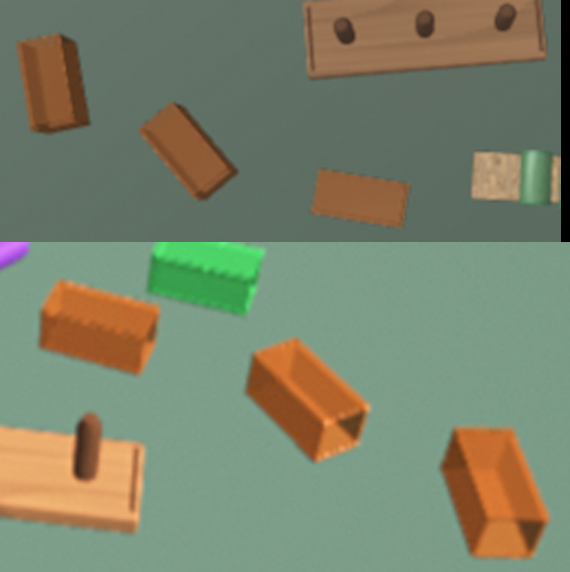

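Run:
```python
from h import *
z=np.load('/tmp/scene.npz'); p,d=z['p'],z['d']; P=pts('scene',d)
t=[]
for u,v in((322,197),(391,220),(454,252)):
    c=p[v-26:v+26,u-26:u+26]; t.append(cv2.resize(c,(260,260),interpolation=2))
    dd=P[v-26:v+26,u-26:u+26,2]; dd=np.clip(dd*255/.06,0,255).astype(np.uint8); t.append(cv2.cvtColor(cv2.resize(dd,(260,260),interpolation=0),cv2.COLOR_GRAY2RGB))
o=np.vstack([np.hstack(t[0::2]),np.hstack(t[1::2])]); cv2.imwrite('pics/c2.png',o[:,:,::-1])
z=np.load('/tmp/top.npz'); p,d=z['p'],z['d']; P=pts('top',d)
# jar-frame, rods via top with outlier rejection
def rects(m,zlo,zhi):
    ok=(m>0)&(P[...,2]>zlo)&(P[...,2]<zhi); n,l,s,c=cv2.connectedComponentsWithStats(ok.astype(np.uint8),connectivity=4)
    for i in range(1,n):
        if s[i,4]<100: continue
        Q=P[l==i]; md=np.median(Q,0); Q=Q[np.linalg.norm(Q[:,:2]-md[:2],axis=1)<.11]
        mu=Q.mean(0); w,V=np.linalg.eigh(np.cov(Q[:,:2].T)); a=V[:,1]; pr=(Q[:,:2]-mu[:2])@V
        lo,hi=np.percentile(pr,[1,99],axis=0); ctr=mu[:2]+V@((lo+hi)/2)
        print(s[i,4],c[i].round(),'ctr',(ctr*1000).round(1),'size',((hi-lo)*1000).round(1),'ang',np.degrees(np.arctan2(a[1],a[0])).round(1),(np.percentile(Q[:,2],[5,50,95])*1000).round(1))
print('jars');rects(top_mask((3,130,60),(17,255,255),p),.036,.06)
print('rods');rects(top_mask((50,60,50),(80,255,255),p),.030,.06)
# pegs: anything z>60mm near board
ok=((P[...,2]>.055)&(P[...,0]>.55)&(P[...,0]<.72)&(abs(P[...,1])<.2)&(P[...,2]<.1))
n,l,s,c=cv2.connectedComponentsWithStats(ok.astype(np.uint8))
for i in range(1,n):
    if s[i,4]>8: print('peg',s[i,4],c[i].round(1),np.median(P[l==i],0).round(4),P[l==i][:,2].max())
ok=((P[...,2]>.012)&(P[...,2]<.028)&(P[...,0]>.55)&(P[...,0]<.72)&(abs(P[...,1])<.2)).astype(np.uint8)
rects(ok*255,.01,.03)
```

```text
jars
873 [106. 202.] ctr [561.4 388.5] size [45.3 91.2] ang -166.5 [42.1 46.5 49.3]
869 [169. 233.] ctr [493.4 241.9] size [45.3 92.6] ang -137.7 [43.4 46.8 49.3]
789 [248. 255.] ctr [446.3  60.8] size [42.7 90.1] ang 81.5 [44.2 46.8 49.6]
rods
1343 [414. 209.] ctr [ 558.8 -320.6] size [ 54.8 127.2] ang 99.6 [32.8 42.3 46.7]
275 [329. 245.] ctr [ 471.2 -121.4] size [28.6 54.7] ang 177.3 [33.  40.9 44.5]
269 [346. 249.] ctr [ 463.8 -163.3] size [29.  52.7] ang 178.3 [32.6 41.1 44.6]
278 [365. 249.] ctr [ 465.8 -204.8] size [29.2 54.5] ang 177.2 [32.9 40.8 44.9]
294 [383. 250.] ctr [ 464.2 -247.1] size [29.1 54.2] ang 178.4 [32.4 40.6 44.2]
944 [212. 302.] ctr [340.3 139.9] size [45.6 93.7] ang 83.4 [43.  46.7 49.4]
peg 69 [315.1 170.7] [ 0.6368 -0.0867  0.0742] 0.0826661869772239
peg 67 [278.1 173.9] [ 0.6275 -0.0032  0.0753] 0.08088216051289535
peg 67 [241.  176.9] [0.6192 0.0795 0.0752] 0.08262912511396958
3543 [278. 178.] ctr [629.9  -2.5] size [ 83.4 211.6] ang 95.8 [16.1 19.  21.9]
```

View pics/c2.png

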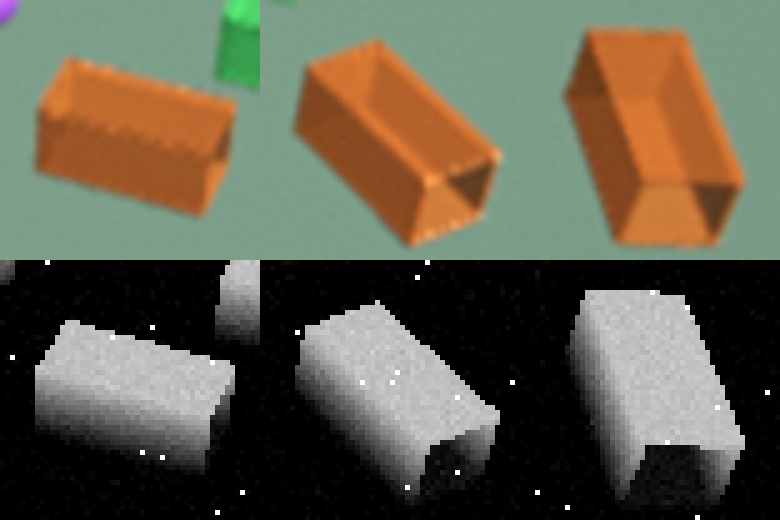

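```bash
cat > plan.py <<'E'
import numpy as np, json, sys
from scipy.spatial.transform import Rotation as Ro
def down(psi, tilt=0):
    """tool down, closing axis at azimuth psi; tilt>0 leans approach toward azimuth psi-90, tilt<0 toward psi+90"""
    a=np.radians(psi); y=np.array([np.cos(a),np.sin(a),0]); z=np.array([0,0,-1.]); R=np.c_[np.cross(y,z),y,z]
    f=np.array([np.sin(a),-np.cos(a),0])        # azimuth psi-90
    t=np.radians(tilt); z=np.cos(t)*z+np.sin(t)*f
    return np.c_[np.cross(y,z),y,z]
def load():
    c=json.load(open('cmd.json')); return np.array(c['p']),np.array(c['R'])
def plan(wps, extra=1):
    """wps: (xyz, R, min_rows, grip or None); prints send_rows calls from the commanded pose and stores the new one"""
    p,R=load(); calls=[]; cur=None
    lp,lR=p.copy(),R.copy()
    for x,Rt,n,g in wps:
        x=np.array(x)
        n=max(n,int(np.ceil(np.linalg.norm(x-lp)/.05+.01)),int(np.ceil(np.degrees((Ro.from_matrix(lR.T@Rt)).magnitude())/8.59+.01)))+extra
        k=0
        while k<n:
            if cur is None: cur=dict(p=lp,R=lR,rows=[],g=g); calls.append(cur)
            if g is not None and k==0 and cur['rows'] : cur=dict(p=lp,R=lR,rows=[],g=g); calls.append(cur)
            row=np.r_[cur['R'].T@(x-cur['p'])/.25, Ro.from_matrix(cur['R'].T@Rt).as_rotvec()/(np.pi/2)].round(3)
            if len(cur['rows'])==12 or abs(row).max()>1:
                assert cur['rows'], 'waypoint too far %s'%row
                cur=None; continue
            cur['rows'].append(row); k+=1
            lR=cur['R']@Ro.from_rotvec(row[3:]*np.pi/2).as_matrix(); lp=cur['p']+cur['R']@row[:3]*.25
    json.dump(dict(p=lp.tolist(),R=lR.tolist()),open('cmd.json','w'))
    for c in calls:
        print('CALL grip',c['g']); i=0; r=[[float(v)+0. for v in q] for q in c['rows']]
        while i<len(r):
            j=i
            while j<len(r) and r[j]==r[i]: j+=1
            print('  x%d'%(j-i),r[i]); i=j
E
python3 - <<'E'
from h import *; from plan import *
z=np.load('/tmp/scene.npz'); P=pts('scene',z['d'])
for c,az in(((449,61.5),81.5),((494.5,243),41.5),((563,389.5),13)):
    a=np.array([np.cos(np.radians(az)),np.sin(np.radians(az))]); q=P[...,:2]-np.array(c)/1000
    u=q@a; v=q@np.array([-a[1],a[0]]); zz=P[...,2]
    ins=(abs(v)<.015)&(zz>.002)&(zz<.036)&(abs(u)<.046)
    print(az,'inside pts, far(+) half',(ins&(u>0)).sum(),' near(-) half',(ins&(u<0)).sum(), np.histogram(u[ins],bins=6,range=(-.047,.047))[0])
R0=down(-66.58); json.dump(dict(p=[.248,-.573,.223],R=R0.tolist()),open('cmd.json','w'))
R=down(-3)
plan([([.36,-.35,.2],down(-35),5,1),([.47,-.1205,.12],R,5,None),([.47,-.1205,.013],R,4,None)])
E
```

```text
81.5 inside pts, far(+) half 6  near(-) half 0 [0 0 0 0 0 6]
41.5 inside pts, far(+) half 31  near(-) half 0 [ 0  0  0  0  6 25]
13 inside pts, far(+) half 90  near(-) half 0 [ 0  0  0  5 33 52]Traceback (most recent call last):
  File "<stdin>", line 10, in <module>
  File "plan.py", line 24, in plan
    assert cur['rows'], 'waypoint too far %s'%row
           ~~~^^^^^^^^
AssertionError: waypoint too far [ 1.004 -0.167  0.32   0.     0.    -0.355]
```

```bash
python3 - <<'E'
s=open('plan.py').read()
s=s.replace("""    for x,Rt,n,g in wps:
        x=np.array(x)
""","""    full=[]; q,qR=p,R
    for x,Rt,n,g in wps:
        x=np.array(x); m=max(1,int(np.ceil(np.linalg.norm(x-q)/.24)))
        rv=Ro.from_matrix(qR.T@Rt).as_rotvec()
        for i in range(1,m+1):
            full.append((q+(x-q)*i/m, qR@Ro.from_rotvec(rv*i/m).as_matrix(), n if i==m else 1, g if i==1 else None, extra if i==m else 0))
        q,qR=x,Rt
    for x,Rt,n,g,ex in full:
""").replace("/8.59+.01)))+extra","/8.59+.01)))+ex")
open('plan.py','w').write(s)
E
python3 - <<'E'
from plan import *
R=down(-3)
plan([([.47,-.1205,.12],R,5,1),([.47,-.1205,.013],R,4,None)])
E
```

```text
CALL grip 1
  x4 [0.511, -0.436, 0.137, 0.0, 0.0, -0.235]
CALL grip None
  x4 [0.635, -0.222, 0.138, 0.0, 0.0, -0.236]
CALL grip None
  x6 [0.671, 0.023, 0.137, 0.0, 0.0, -0.235]
  x5 [0.671, 0.023, 0.565, 0.0, 0.0, -0.235]
```

Request:
send_rows --grip 1 --pt "0.511 -0.436 0.137 0 0 -0.235" --pt "0.511 -0.436 0.137 0 0 -0.235" --pt "0.511 -0.436 0.137 0 0 -0.235" --pt "0.511 -0.436 0.137 0 0 -0.235"

```text
time_s: 0.5
position: [0.3226, -0.4169, 0.1868]
tcp_rot: [[0.71, 0.704, -0.002], [0.704, -0.71, 0.006], [0.003, -0.006, -1.0]]
force: [-0.2, -1.0, 0.5]
opening: 0.996
grasp_force: 0.0
```

Request:
send_rows --pt "0.635 -0.222 0.138 0 0 -0.236" --pt "0.635 -0.222 0.138 0 0 -0.236" --pt "0.635 -0.222 0.138 0 0 -0.236" --pt "0.635 -0.222 0.138 0 0 -0.236"

```text
time_s: 0.9
position: [0.3962, -0.2668, 0.1526]
tcp_rot: [[0.406, 0.914, -0.003], [0.914, -0.406, 0.004], [0.003, -0.004, -1.0]]
force: [-0.2, -0.6, 0.3]
opening: 1.006
grasp_force: 0.0
```

Request:
send_rows --pt "0.671 0.023 0.137 0 0 -0.235" --pt "0.671 0.023 0.137 0 0 -0.235" --pt "0.671 0.023 0.137 0 0 -0.235" --pt "0.671 0.023 0.137 0 0 -0.235" --pt "0.671 0.023 0.137 0 0 -0.235" --pt "0.671 0.023 0.137 0 0 -0.235"

```text
time_s: 1.5
position: [0.4704, -0.1209, 0.1194]
tcp_rot: [[0.051, 0.999, -0.001], [0.999, -0.051, -0.0], [-0.0, -0.001, -1.0]]
force: [-0.0, 0.5, 0.2]
opening: 1.001
grasp_force: 0.0
```

Run:
```python
from plan import *
p,R=load(); json.dump(dict(p=[.47,-.1205,.12],R=R.tolist()),open('cmd.json','w'))
R=down(-3); C=down(9.6)
plan([([.47,-.1205,.013],R,3,None),([.47,-.1205,.013],R,5,0),([.47,-.1205,.12],R,3,None),([.5548,-.287,.12],C,4,None),([.5548,-.287,.065],C,2,None)])
```

```text
CALL grip None
  x4 [0.0, 0.0, 0.428, 0.0, 0.0, 0.0]
CALL grip 0
  x6 [0.0, 0.0, 0.0, 0.0, 0.0, 0.0]
  x4 [0.0, 0.0, -0.428, 0.0, 0.0, 0.0]
  x2 [-0.647, 0.374, -0.428, 0.0, 0.0, -0.14]
CALL grip None
  x3 [0.0, 0.0, 0.0, 0.0, 0.0, 0.0]
  x3 [0.0, 0.0, 0.22, 0.0, 0.0, 0.0]
```

```bash
sed -i "s/if cur is None: cur=dict/if k==0 and cur is not None and len(cur['rows'])+n>12: cur=None\n            if cur is None: cur=dict/" plan.py
cat > rod.py <<'E'
from plan import *
import sys
# rod.py stage px py sx sy
def pick(px,py): 
    R=down(-3); plan([([px,py,.12],R,3,1),([px,py,.013],R,3,None),([px,py,.013],R,5,0),([px,py,.12],R,3,None)])
def place(sx,sy,zt):
    C=down(9.6); plan([([sx,sy,zt+.07],C,3,None),([sx,sy,zt+.012],C,2,None),([sx,sy,zt],C,3,None),([sx,sy,zt],C,3,.8),([sx,sy,zt+.08],C,2,None)])
E
python3 - <<'E'
from rod import *
json.dump(dict(p=[.47,-.1205,.12],R=down(-3).tolist()),open('cmd.json','w'))
plan([([.47,-.1205,.013],down(-3),3,None),([.47,-.1205,.013],down(-3),4,0),([.47,-.1205,.12],down(-3),3,None)])
place(.5548,-.287,.045)
E
```

```text
CALL grip None
  x4 [0.0, 0.0, 0.428, 0.0, 0.0, 0.0]
CALL grip 0
  x5 [0.0, 0.0, 0.0, 0.0, 0.0, 0.0]
  x4 [0.0, 0.0, -0.428, 0.0, 0.0, 0.0]
CALL grip None
  x5 [-0.647, 0.374, 0.02, 0.0, 0.0, -0.14]
  x3 [-0.647, 0.374, 0.252, 0.0, 0.0, -0.14]
  x4 [-0.647, 0.374, 0.3, 0.0, 0.0, -0.14]
CALL grip 0.8
  x4 [0.0, 0.0, 0.0, 0.0, 0.0, 0.0]
  x3 [0.0, 0.0, -0.32, 0.0, 0.0, 0.0]
```

Request:
send_rows --pt "0 0 0.428 0 0 0" --pt "0 0 0.428 0 0 0" --pt "0 0 0.428 0 0 0" --pt "0 0 0.428 0 0 0"

```text
time_s: 1.9
position: [0.4692, -0.1218, 0.0116]
tcp_rot: [[0.055, 0.998, -0.004], [0.998, -0.055, 0.002], [0.002, -0.004, -1.0]]
force: [-0.4, -0.3, -0.4]
opening: 1.001
grasp_force: 0.0
```

Request:
send_rows --grip 0 --pt "0 0 0 0 0 0" --pt "0 0 0 0 0 0" --pt "0 0 0 0 0 0" --pt "0 0 0 0 0 0" --pt "0 0 0 0 0 0" --pt "0 0 -0.428 0 0 0" --pt "0 0 -0.428 0 0 0" --pt "0 0 -0.428 0 0 0" --pt "0 0 -0.428 0 0 0"

```text
time_s: 2.8
position: [0.4714, -0.1214, 0.1212]
tcp_rot: [[0.053, 0.999, 0.004], [0.999, -0.053, -0.002], [-0.002, 0.004, -1.0]]
force: [0.1, -0.4, -1.1]
opening: 0.64
grasp_force: 29.9
```

Request:
send_rows --pt "-0.647 0.374 0.02 0 0 -0.14" --pt "-0.647 0.374 0.02 0 0 -0.14" --pt "-0.647 0.374 0.02 0 0 -0.14" --pt "-0.647 0.374 0.02 0 0 -0.14" --pt "-0.647 0.374 0.02 0 0 -0.14" --pt "-0.647 0.374 0.252 0 0 -0.14" --pt "-0.647 0.374 0.252 0 0 -0.14" --pt "-0.647 0.374 0.252 0 0 -0.14" --pt "-0.647 0.374 0.3 0 0 -0.14" --pt "-0.647 0.374 0.3 0 0 -0.14" --pt "-0.647 0.374 0.3 0 0 -0.14" --pt "-0.647 0.374 0.3 0 0 -0.14"

```text
time_s: 4.0
position: [0.5556, -0.2875, 0.0455]
tcp_rot: [[-0.166, 0.986, 0.001], [0.986, 0.166, -0.001], [-0.001, 0.001, -1.0]]
force: [-0.3, -0.7, -0.7]
opening: 0.642
grasp_force: 30.0
```

Run:
```python
from h import *
s=readout.read_state(); print(s['position'],s['force'],s['moment'],s['grasp_force'],s['opening'])
p,d=cap('scene'); cv2.imwrite('pics/s3.png',cv2.resize(p[140:260,110:310],None,fx=4,fy=4,interpolation=2)[:,:,::-1])
```

```text
[ 0.55562748 -0.2875199   0.04547468] [-0.30250991 -0.66847269 -0.7185631 ] [-0.01421134 -0.16738434 -0.02870784] 29.964284067973495 0.6415926888992497
```

View pics/s3.png

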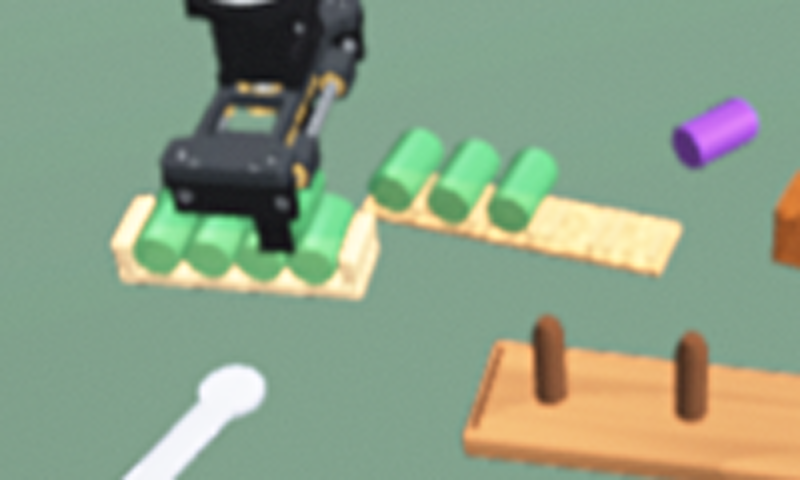

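The gripper holds the rod just above the cradle. Its finger tip at (275,250) looks slightly left of the groove between the two right rods, so I'll check the groove positions from the first depth image.

```bash
python3 - <<'E'
from h import *
from scipy.optimize import least_squares
from PIL import Image
E
python3 - <<'E'
from h import *
from scipy.optimize import least_squares
d=np.load('/tmp/top.npz')['d']; P=pts('top',d)
p0=cv2.cvtColor(cv2.imread('pics/scene0.png'),cv2.COLOR_BGR2RGB)
import itertools
z=np.load('/tmp/top.npz'); m=top_mask((50,60,50),(80,255,255),z['p'])
ok=(m>0)&(P[...,0]>.5)&(P[...,0]<.62)&(P[...,1]<-.24)&(P[...,1]>-.4)&(P[...,2]>.03)&(P[...,2]<.055)
Q=P[ok]
def f(q):
    a=q[2]; e=np.array([-np.sin(a),np.cos(a)]); v=(Q[:,:2]-q[:2])@e
    c=np.array([-.051,-.017,.017,.051]); r=abs(v[:,None]-c).min(1)
    return Q[:,2]-(q[3]+np.sqrt(np.maximum(.017**2-r**2,0)))
u0=Q.mean(0)
for a0 in(.12,.167,.2):
    best=min((least_squares(f,[u0[0],u0[1]+s,a0,.028],loss='soft_l1',f_scale=.002) for s in(-.006,0,.006)),key=lambda r:r.cost)
    print(best.x,np.degrees(best.x[2]),best.cost)
c=best.x; e=np.array([-np.sin(c[2]),np.cos(c[2])]); g=np.array([e[1],-e[0]])
ul=(Q[:,:2]-c[:2])@g; print('centre along',np.percentile(ul,[1,99]), c[:2]+g*np.percentile(ul,[1,99]).mean())
E
```

```text
[ 0.96797528 -0.25389245  0.17126275  0.02785084] 9.812632767213717 0.0020146602849869613
[ 0.66613117 -0.30609863  0.17126245  0.02785086] 9.812615665983074 0.002014660280636889
[ 0.68951646 -0.30205394  0.1712624   0.02785085] 9.812612842610296 0.002014660282104777
centre along [-0.15932454 -0.10463855] [ 0.55946575 -0.32454709]
```

Run:
```python
from h import *
c=viewer.camera_info('scene'); R=np.array(c['R']);t=np.array(c['t'])
def pj(X):
    q=R@np.array(X)+t; return ((c['fx']*q[0]/q[2]+c['cx']-110)*4).round(1),((c['fy']*q[1]/q[2]+c['cy']-140)*4).round(1)
a=np.radians(9.8); g=np.array([np.cos(a),np.sin(a)]); e=np.array([-np.sin(a),np.cos(a)])
for ctr in((.5605,-.3205),(.5595,-.3245)):
    print(ctr,'front face centres',[pj([*(np.array(ctr)+g*.028+e*y),.027]) for y in(-.051,-.017,.017,.051)])
print('tip front centre',pj([*(np.array([.5556,-.2875])+g*.03),.0455]),pj([*(np.array([.5556,-.2875])+g*.043),.0455]))
# scene-view fit of base rods
z=np.load('/tmp/scene.npz')
p=cv2.cvtColor(cv2.imread('pics/scene0.png'),cv2.COLOR_BGR2RGB)
cv2.imwrite('pics/s4.png',np.hstack([cv2.resize(x[175:225,130:215],None,fx=4.6,fy=4.6,interpolation=2)[:,:,::-1] for x in(p,z['p'])]))
```

```text
(0.5605, -0.3205) front face centres [(np.float64(157.2), np.float64(256.3)), (np.float64(208.6), np.float64(259.6)), (np.float64(260.2), np.float64(263.0)), (np.float64(312.0), np.float64(266.4))]
(0.5595, -0.3245) front face centres [(np.float64(152.4), np.float64(254.2)), (np.float64(203.7), np.float64(257.6)), (np.float64(255.2), np.float64(261.0)), (np.float64(306.9), np.float64(264.4))]
tip front centre (np.float64(279.9), np.float64(245.5)) (np.float64(274.5), np.float64(258.7))
```

View pics/s4.png

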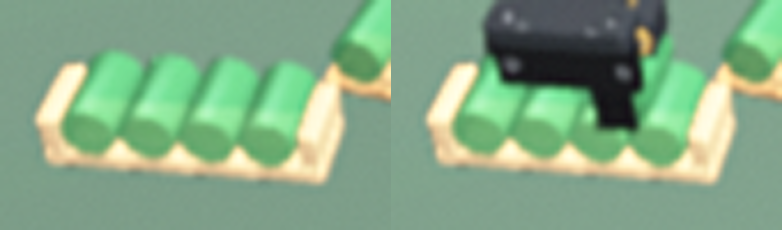

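In the same camera the tip-to-groove offset matches the prediction to about 1 mm, so the rod is aligned. I'll lower it to contact.

Request:
send_rows --pt "0 0 0.008 0 0 0" --pt "0 0 0.008 0 0 0" --pt "0 0 0.012 0 0 0" --pt "0 0 0.012 0 0 0" --pt "0 0 0.012 0 0 0"

```text
time_s: 4.55
position: [0.5559, -0.2887, 0.0448]
tcp_rot: [[-0.166, 0.986, 0.002], [0.986, 0.167, -0.003], [-0.003, 0.001, -1.0]]
force: [-3.8, -0.4, 13.2]
opening: 0.642
grasp_force: 30.0
```

Request:
send_rows --grip 0.8 --pt "0 0 -0.008 0 0 0" --pt "0 0 -0.008 0 0 0" --pt "0 0 -0.008 0 0 0" --pt "0 0 -0.008 0 0 0" --pt "0 0 -0.32 0 0 0" --pt "0 0 -0.32 0 0 0" --pt "0 0 -0.32 0 0 0"

```text
time_s: 5.25
position: [0.558, -0.2894, 0.1254]
tcp_rot: [[-0.166, 0.986, 0.007], [0.986, 0.166, -0.005], [-0.006, 0.006, -1.0]]
force: [-0.2, -0.4, 0.1]
opening: 0.8
grasp_force: 0.0
```

Run:
```python
from rod import *
C=down(9.6); json.dump(dict(p=[.5548,-.287,.122],R=C.tolist()),open('cmd.json','w'))
pick(.468,-.1625); place(.560,-.3218,.0435)
```

```text
CALL grip 1
  x5 [0.549, -0.259, 0.008, 0.0, 0.0, 0.14]
  x4 [0.549, -0.259, 0.436, 0.0, 0.0, 0.14]
CALL grip 0
  x6 [0.0, 0.0, 0.0, 0.0, 0.0, 0.0]
  x4 [0.0, 0.0, -0.428, 0.0, 0.0, 0.0]
CALL grip None
  x5 [-0.617, 0.401, 0.026, 0.0, 0.0, -0.14]
  x3 [-0.617, 0.401, 0.258, 0.0, 0.0, -0.14]
  x4 [-0.617, 0.401, 0.306, 0.0, 0.0, -0.14]
CALL grip 0.8
  x4 [0.0, 0.0, 0.0, 0.0, 0.0, 0.0]
  x3 [0.0, 0.0, -0.32, 0.0, 0.0, 0.0]
```

Request:
send_rows --grip 1 --pt "0.549 -0.259 0.008 0 0 0.14" --pt "0.549 -0.259 0.008 0 0 0.14" --pt "0.549 -0.259 0.008 0 0 0.14" --pt "0.549 -0.259 0.008 0 0 0.14" --pt "0.549 -0.259 0.008 0 0 0.14" --pt "0.549 -0.259 0.436 0 0 0.14" --pt "0.549 -0.259 0.436 0 0 0.14" --pt "0.549 -0.259 0.436 0 0 0.14" --pt "0.549 -0.259 0.436 0 0 0.14"

```text
time_s: 6.15
position: [0.4684, -0.1634, 0.0109]
tcp_rot: [[0.054, 0.999, -0.003], [0.999, -0.054, 0.002], [0.002, -0.003, -1.0]]
force: [0.4, -0.4, -0.5]
opening: 1.001
grasp_force: 0.0
```

Request:
send_rows --grip 0 --pt "0 0 0 0 0 0" --pt "0 0 0 0 0 0" --pt "0 0 0 0 0 0" --pt "0 0 0 0 0 0" --pt "0 0 0 0 0 0" --pt "0 0 0 0 0 0" --pt "0 0 -0.428 0 0 0" --pt "0 0 -0.428 0 0 0" --pt "0 0 -0.428 0 0 0" --pt "0 0 -0.428 0 0 0"

```text
time_s: 7.15
position: [0.4698, -0.1636, 0.1212]
tcp_rot: [[0.053, 0.999, 0.004], [0.999, -0.053, -0.003], [-0.002, 0.004, -1.0]]
force: [0.3, -0.5, -1.6]
opening: 0.64
grasp_force: 30.0
```

Request:
send_rows --pt "-0.617 0.401 0.026 0 0 -0.14" --pt "-0.617 0.401 0.026 0 0 -0.14" --pt "-0.617 0.401 0.026 0 0 -0.14" --pt "-0.617 0.401 0.026 0 0 -0.14" --pt "-0.617 0.401 0.026 0 0 -0.14" --pt "-0.617 0.401 0.258 0 0 -0.14" --pt "-0.617 0.401 0.258 0 0 -0.14" --pt "-0.617 0.401 0.258 0 0 -0.14" --pt "-0.617 0.401 0.306 0 0 -0.14" --pt "-0.617 0.401 0.306 0 0 -0.14" --pt "-0.617 0.401 0.306 0 0 -0.14" --pt "-0.617 0.401 0.306 0 0 -0.14"

```text
time_s: 8.35
position: [0.5607, -0.3222, 0.0438]
tcp_rot: [[-0.167, 0.986, 0.001], [0.986, 0.167, -0.001], [-0.001, 0.0, -1.0]]
force: [-0.0, -1.6, 2.1]
opening: 0.642
grasp_force: 30.0
```

Request:
send_rows --grip 0.8 --pt "0 0 0 0 0 0" --pt "0 0 0 0 0 0" --pt "0 0 0 0 0 0" --pt "0 0 0 0 0 0" --pt "0 0 -0.32 0 0 0" --pt "0 0 -0.32 0 0 0" --pt "0 0 -0.32 0 0 0"

```text
time_s: 9.05
position: [0.5634, -0.3244, 0.1277]
tcp_rot: [[-0.166, 0.986, 0.008], [0.986, 0.166, -0.006], [-0.007, 0.006, -1.0]]
force: [0.4, -0.1, 1.1]
opening: 0.8
grasp_force: 0.0
```

Run:
```python
from rod import *
pick(.466,-.2045); place(.5655,-.3553,.0433)
print('----'); pick(.464,-.2465); place(.557,-.3050,.0737)
```

```text
CALL grip 1
  x5 [0.525, -0.293, 0.014, 0.0, 0.0, 0.14]
  x4 [0.525, -0.293, 0.442, 0.0, 0.0, 0.14]
CALL grip 0
  x6 [0.0, 0.0, 0.0, 0.0, 0.0, 0.0]
  x4 [0.0, 0.0, -0.428, 0.0, 0.0, 0.0]
CALL grip None
  x5 [-0.581, 0.429, 0.027, 0.0, 0.0, -0.14]
  x3 [-0.581, 0.429, 0.259, 0.0, 0.0, -0.14]
  x4 [-0.581, 0.429, 0.307, 0.0, 0.0, -0.14]
CALL grip 0.8
  x4 [0.0, 0.0, 0.0, 0.0, 0.0, 0.0]
  x3 [0.0, 0.0, -0.32, 0.0, 0.0, 0.0]
----
CALL grip 1
  x4 [0.497, -0.328, 0.013, 0.0, 0.0, 0.14]
  x4 [0.497, -0.328, 0.441, 0.0, 0.0, 0.14]
CALL grip 0
  x6 [0.0, 0.0, 0.0, 0.0, 0.0, 0.0]
  x4 [0.0, 0.0, -0.428, 0.0, 0.0, 0.0]
CALL grip None
  x4 [-0.215, 0.384, -0.095, 0.0, 0.0, -0.14]
  x3 [-0.215, 0.384, 0.137, 0.0, 0.0, -0.14]
  x4 [-0.215, 0.384, 0.185, 0.0, 0.0, -0.14]
CALL grip 0.8
  x4 [0.0, 0.0, 0.0, 0.0, 0.0, 0.0]
  x3 [0.0, 0.0, -0.32, 0.0, 0.0, 0.0]
```

Request:
send_rows --grip 1 --pt "0.525 -0.293 0.014 0 0 0.14" --pt "0.525 -0.293 0.014 0 0 0.14" --pt "0.525 -0.293 0.014 0 0 0.14" --pt "0.525 -0.293 0.014 0 0 0.14" --pt "0.525 -0.293 0.014 0 0 0.14" --pt "0.525 -0.293 0.442 0 0 0.14" --pt "0.525 -0.293 0.442 0 0 0.14" --pt "0.525 -0.293 0.442 0 0 0.14" --pt "0.525 -0.293 0.442 0 0 0.14"

```text
time_s: 9.95
position: [0.4665, -0.2054, 0.011]
tcp_rot: [[0.054, 0.999, -0.002], [0.999, -0.054, 0.002], [0.002, -0.002, -1.0]]
force: [0.3, 0.1, 1.2]
opening: 1.0
grasp_force: 0.0
```

Request:
send_rows --grip 0 --pt "0 0 0 0 0 0" --pt "0 0 0 0 0 0" --pt "0 0 0 0 0 0" --pt "0 0 0 0 0 0" --pt "0 0 0 0 0 0" --pt "0 0 0 0 0 0" --pt "0 0 -0.428 0 0 0" --pt "0 0 -0.428 0 0 0" --pt "0 0 -0.428 0 0 0" --pt "0 0 -0.428 0 0 0"

```text
time_s: 10.95
position: [0.4674, -0.2056, 0.1211]
tcp_rot: [[0.053, 0.999, 0.003], [0.999, -0.053, -0.002], [-0.002, 0.004, -1.0]]
force: [0.1, -0.3, -2.4]
opening: 0.64
grasp_force: 30.0
```

Request:
send_rows --pt "-0.581 0.429 0.027 0 0 -0.14" --pt "-0.581 0.429 0.027 0 0 -0.14" --pt "-0.581 0.429 0.027 0 0 -0.14" --pt "-0.581 0.429 0.027 0 0 -0.14" --pt "-0.581 0.429 0.027 0 0 -0.14" --pt "-0.581 0.429 0.259 0 0 -0.14" --pt "-0.581 0.429 0.259 0 0 -0.14" --pt "-0.581 0.429 0.259 0 0 -0.14" --pt "-0.581 0.429 0.307 0 0 -0.14" --pt "-0.581 0.429 0.307 0 0 -0.14" --pt "-0.581 0.429 0.307 0 0 -0.14" --pt "-0.581 0.429 0.307 0 0 -0.14"

```text
time_s: 12.15
position: [0.5656, -0.3559, 0.0435]
tcp_rot: [[-0.167, 0.986, -0.0], [0.986, 0.167, -0.001], [-0.001, -0.0, -1.0]]
force: [-1.3, -2.2, 3.9]
opening: 0.647
grasp_force: 30.0
```

Request:
send_rows --grip 0.8 --pt "0 0 0 0 0 0" --pt "0 0 0 0 0 0" --pt "0 0 0 0 0 0" --pt "0 0 0 0 0 0" --pt "0 0 -0.32 0 0 0" --pt "0 0 -0.32 0 0 0" --pt "0 0 -0.32 0 0 0"

```text
time_s: 12.85
position: [0.5688, -0.3579, 0.1277]
tcp_rot: [[-0.166, 0.986, 0.008], [0.986, 0.166, -0.006], [-0.007, 0.006, -1.0]]
force: [0.7, -0.8, 0.1]
opening: 0.797
grasp_force: 0.0
```

Request:
send_rows --grip 1 --pt "0.497 -0.328 0.013 0 0 0.14" --pt "0.497 -0.328 0.013 0 0 0.14" --pt "0.497 -0.328 0.013 0 0 0.14" --pt "0.497 -0.328 0.013 0 0 0.14" --pt "0.497 -0.328 0.441 0 0 0.14" --pt "0.497 -0.328 0.441 0 0 0.14" --pt "0.497 -0.328 0.441 0 0 0.14" --pt "0.497 -0.328 0.441 0 0 0.14"

```text
time_s: 13.65
position: [0.4632, -0.2458, 0.0109]
tcp_rot: [[0.053, 0.999, -0.004], [0.999, -0.053, 0.004], [0.003, -0.004, -1.0]]
force: [0.1, 0.6, -0.2]
opening: 1.0
grasp_force: 0.0
```

Request:
send_rows --grip 0 --pt "0 0 0 0 0 0" --pt "0 0 0 0 0 0" --pt "0 0 0 0 0 0" --pt "0 0 0 0 0 0" --pt "0 0 0 0 0 0" --pt "0 0 0 0 0 0" --pt "0 0 -0.428 0 0 0" --pt "0 0 -0.428 0 0 0" --pt "0 0 -0.428 0 0 0" --pt "0 0 -0.428 0 0 0"

```text
time_s: 14.65
position: [0.4652, -0.2475, 0.1212]
tcp_rot: [[0.053, 0.999, 0.003], [0.999, -0.053, -0.003], [-0.002, 0.003, -1.0]]
force: [-0.4, 0.1, -2.4]
opening: 0.64
grasp_force: 29.9
```

Run:
```python
from h import *
s=readout.read_state(); print(s['position'],s['opening'],s['grasp_force'])
p,d=cap('scene'); q,_=cap('top')
a=cv2.resize(p[160:230,110:250],(780,390),interpolation=2)
cv2.imwrite('pics/s5.png',a[:,:,::-1])
```

```text
[ 0.46523088 -0.247476    0.12116406] 0.6397255632332509 29.93840096052736
```

View pics/s5.png

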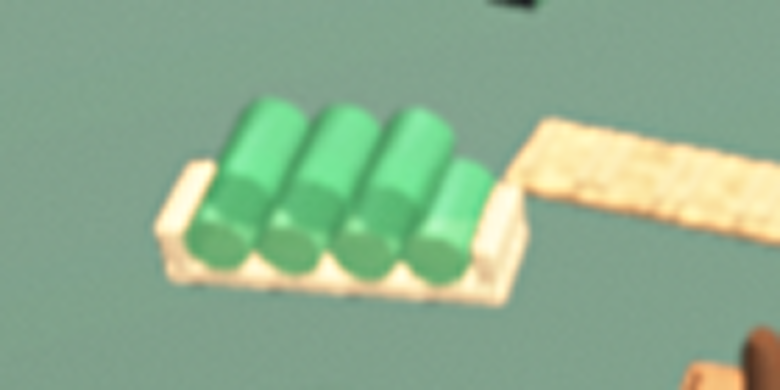

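Run:
```python
from h import *
for n in('top','scene'):
    z=np.load('/tmp/%s.npz'%n); P=pts(n,z['d']); m=top_mask((45,60,40),(85,255,255),z['p'])
    a=np.radians(9.7); g=np.array([np.cos(a),np.sin(a)]); e=np.array([-np.sin(a),np.cos(a)])
    q=P[...,:2]-np.array([.560,-.3215]); u=q@g; v=q@e; Z=P[...,2]
    ok=(m>0)&(abs(u)<.04)&(abs(v)<.07)
    print(n)
    for b in np.arange(-.066,.067,.004):
        s=ok&(abs(v-b)<.002); s2=s&(abs(u)<.02)
        if s2.sum()>3: 
            t=s&(Z>.05); print(int(round(b*1000)),s2.sum(),(np.median(Z[s2])*1000).round(1),(np.percentile(u[t],[3,97])*1000).round(0) if t.sum()>5 else '')
```

```text
top
-46 6 72.3 [14. 25.]
-42 5 73.4 [12. 26.]
-38 11 74.9 [ 9. 27.]
-34 5 73.7 [12. 26.]
6 5 70.7 [-19.  27.]
10 8 67.4 [-19. -13.]
14 5 60.6 
22 4 70.3 
26 6 74.6 [-14.  -9.]
30 6 75.1 [-14.  -2.]
34 11 75.4 [-13.   2.]
38 8 75.6 [-12.   3.]
46 7 58.4 
58 11 41.0 
62 27 38.0 
66 14 33.2 [-27.   9.]
scene
-46 6 69.5 [-19.  32.]
-42 16 71.2 [-21.  31.]
-38 13 71.6 [-24.  31.]
-34 15 72.4 [-20.  31.]
-30 18 71.4 [-21.  29.]
-26 22 68.5 [-24.  31.]
-22 28 64.2 [-24.  31.]
-18 6 60.7 [-14.  28.]
-14 6 65.4 [-22.  33.]
-10 11 69.0 [-23.  32.]
-6 15 70.6 [-18.  32.]
-2 14 71.7 [-23.  31.]
2 15 71.5 [-21.  32.]
6 19 70.0 [-22.  32.]
10 18 67.8 [-21.  30.]
14 28 62.2 [-22.  29.]
22 8 67.9 [-21.  32.]
26 12 69.8 [-19.  33.]
30 16 72.3 [-23.  32.]
34 14 72.3 [-23.  32.]
38 18 71.2 [-22.  31.]
42 21 69.5 [-23.  32.]
46 28 64.9 [-17.  32.]
50 46 56.4 [-20.  29.]
54 15 42.7 
58 18 41.9 
62 21 37.9 
66 16 33.7
```

All three second-row rods are saddled, with tops at 72 to 73 mm at -34, 0 and 34. Next, the third-row rod.

Request:
send_rows --pt "-0.215 0.384 -0.095 0 0 -0.14" --pt "-0.215 0.384 -0.095 0 0 -0.14" --pt "-0.215 0.384 -0.095 0 0 -0.14" --pt "-0.215 0.384 -0.095 0 0 -0.14" --pt "-0.215 0.384 0.137 0 0 -0.14" --pt "-0.215 0.384 0.137 0 0 -0.14" --pt "-0.215 0.384 0.137 0 0 -0.14" --pt "-0.215 0.384 0.185 0 0 -0.14" --pt "-0.215 0.384 0.185 0 0 -0.14" --pt "-0.215 0.384 0.185 0 0 -0.14" --pt "-0.215 0.384 0.185 0 0 -0.14"

```text
time_s: 15.85
position: [0.5577, -0.3058, 0.0741]
tcp_rot: [[-0.166, 0.986, 0.001], [0.986, 0.166, -0.001], [-0.001, 0.001, -1.0]]
force: [-0.5, 0.8, -1.0]
opening: 0.644
grasp_force: 30.0
```

Request:
send_rows --pt "0 0 0.004 0 0 0" --pt "0 0 0.004 0 0 0" --pt "0 0 0.004 0 0 0"

```text
time_s: 16.15
position: [0.5578, -0.3058, 0.0737]
tcp_rot: [[-0.166, 0.986, 0.001], [0.986, 0.166, -0.001], [-0.001, 0.001, -1.0]]
force: [-1.7, 1.1, 5.0]
opening: 0.643
grasp_force: 30.0
```

Request:
send_rows --grip 0.8 --pt "0 0 0 0 0 0" --pt "0 0 0 0 0 0" --pt "0 0 0 0 0 0" --pt "0 0 0 0 0 0" --pt "0 0 -0.08 0 0 0" --pt "0 0 -0.5 0 0 0" --pt "0 0 -0.5 0 0 0" --pt "0 0 -0.5 0 0 0" --pt "0 0 -0.5 0 0 0" --pt "0 0 -0.5 0 0 0"

```text
time_s: 17.15
position: [0.5565, -0.3049, 0.196]
tcp_rot: [[-0.166, 0.986, -0.002], [0.986, 0.166, 0.002], [0.002, -0.002, -1.0]]
force: [-0.3, -0.4, -0.9]
opening: 0.801
grasp_force: 0.0
```

```bash
cat > look.py <<'E'
from h import *
def jars():
    p,d=cap('scene'); P=pts('scene',d); 
    print('cam scene',[ (x[1],x[2],x[3],x[4],x[5]) for x in blobs(top_mask((3,150,60),(17,255,255),p),P,(.3,.7,0,.6),.03,150) if x[5][2]<60 or 1])
    p,d=cap('top'); P=pts('top',d)
    ok=(top_mask((3,130,60),(17,255,255),p)>0)&(P[...,2]>.036)&(P[...,2]<.06); n,l,s,c=cv2.connectedComponentsWithStats(ok.astype(np.uint8),connectivity=4)
    for i in range(1,n):
        if s[i,4]<250: continue
        Q=P[l==i]; Q=Q[np.linalg.norm(Q[:,:2]-np.median(Q,0)[:2],axis=1)<.07]
        r=cv2.minAreaRect((Q[:,:2]*1000).astype(np.float32)); print('cam top',s[i,4],c[i].round(),np.round(r[0],1),np.round(r[1],1),round(r[2],1))
    return p
E
python3 - <<'E'
from look import *
jars()
z=np.load('/tmp/scene.npz'); P=pts('scene',z['d']); m=top_mask((45,60,40),(85,255,255),z['p'])
a=np.radians(9.7); g=np.array([np.cos(a),np.sin(a)]); e=np.array([-np.sin(a),np.cos(a)])
q=P[...,:2]-np.array([.560,-.3215]); u=q@g; v=q@e; Z=P[...,2]
s=(m>0)&(abs(u)<.05)&(abs(v)<.07)&(Z>.088)&(Z<.12); print(s.sum(),v[s].mean(),np.percentile(u[s],[3,97]),np.percentile(Z[s],[50,95]))
for b in(-34,0,34,51): 
    t=(m>0)&(abs(u)<.02)&(abs(v-b/1e3)<.003); print(b,np.median(Z[t]))
E
```

```text
cam scene [(array([323., 194.]), array([449.8,  62.2]), array([94.1, 50.4]), 81.7, array([32.6, 44.4, 47.2])), (array([392., 218.]), array([496.2, 245. ]), array([98.6, 50.3]), 41.0, array([33. , 44.9, 47.1])), (array([455., 248.]), array([564.1, 390.8]), array([98.3, 46.3]), 12.9, array([34.9, 45.2, 47.3]))]
cam top 879 [107. 202.] [561.9 389.2] [93.8 47.7] 12.9
cam top 874 [169. 233.] [493.2 242.3] [94.2 46.6] 41.7
cam top 782 [248. 255.] [446.2  60.9] [91.9 43.2] 81.4
209 0.019369402170582493 [-0.02319512  0.03119069] [0.097916   0.10204735]
-34 0.07165160057920973
0 nan
34 0.0812464480066167
51 0.05018630496000945
  return _methods._mean(a, axis=axis, dtype=dtype,
  ret = ret.dtype.type(ret / rcount)
```

Rods are done; the third-row top is at 102 mm. Next is the jar at (249,256). I'll grip it tilted 45° toward its mouth and set it down tilted 45° the other way.

```bash
cat > jar.py <<'E'
from plan import *
def D(az): a=np.radians(az); return np.array([np.cos(a),np.sin(a),0])
Z=np.array([0,0,1.])
def pick(c,az,h=.026,back=.015,via=None):
    R=down(az-90,-45); ap=R[:,2]; T=np.array([*c,0])-back*D(az)+h*Z+.019*ap
    w=[(via,R,1,1)] if via is not None else []
    plan(w+[(T-.1*ap,R,1,None if w else 1),(T,R,2,None)]); print('TCP',T)
def place(peg,al,up=.0):
    R=down(al+90,45); T=np.array([*peg,0])+(.019*.7071-.003)*D(al)+(.0805-.0134+up)*Z
    return T,R
E
python3 - <<'E'
from h import *; from jar import *
z=np.load('/tmp/scene.npz'); P=pts('scene',z['d'])
ok=((P[...,2]>.04)&(P[...,2]<.1)&(P[...,0]>.57)&(P[...,0]<.69)&(abs(P[...,1])<.14)).astype(np.uint8)
n,l,s,c=cv2.connectedComponentsWithStats(ok)
for i in range(1,n):
    if s[i,4]>20: Q=P[l==i]; print('peg',s[i,4],c[i].round(1),np.median(Q,0).round(4),Q[:,2].max().round(3))
json.dump(dict(p=[.557,-.305,.1977],R=down(9.6).tolist()),open('cmd.json','w'))
s=readout.read_state(); print(np.round(s['joint_positions'],1))
pick((.448,.0615),81.5,via=[.437,-.05,.2])
E
```

```text
peg 114 [246.5 226.9] [ 0.6474 -0.0834  0.064 ] 0.08
peg 120 [282.3 231.1] [6.383e-01 1.000e-04 6.340e-02] 0.08
peg 124 [318.8 235.2] [0.6297 0.0837 0.0642] 0.08
[-38.8  32.8  82.1   0.   65.4 -48.4]
CALL grip 1
  x3 [0.543, -0.152, -0.005, -0.039, 0.248, 0.095]
CALL grip None
  x4 [0.478, -0.234, 0.186, -0.04, 0.248, 0.095]
  x4 [0.447, -0.246, 0.678, -0.04, 0.248, 0.095]
CALL grip None
  x4 [0.0, 0.001, 0.4, 0.0, 0.0, 0.0]
TCP [0.44776868 0.05995222 0.01256497]
```

Request:
send_rows --grip 1 --pt "0.543 -0.152 -0.005 -0.039 0.248 0.095" --pt "0.543 -0.152 -0.005 -0.039 0.248 0.095" --pt "0.543 -0.152 -0.005 -0.039 0.248 0.095" --pt "0.543 -0.152 -0.005 -0.039 0.248 0.095"

```text
time_s: 17.65
position: [0.4931, -0.1745, 0.1962]
tcp_rot: [[-0.017, 1.0, 0.017], [0.92, 0.009, 0.391], [0.391, 0.023, -0.92]]
force: [0.6, -0.2, 0.1]
opening: 0.988
grasp_force: 0.0
```

Request:
send_rows --pt "0.478 -0.234 0.186 -0.04 0.248 0.095" --pt "0.478 -0.234 0.186 -0.04 0.248 0.095" --pt "0.478 -0.234 0.186 -0.04 0.248 0.095" --pt "0.478 -0.234 0.186 -0.04 0.248 0.095" --pt "0.447 -0.246 0.678 -0.04 0.248 0.095" --pt "0.447 -0.246 0.678 -0.04 0.248 0.095" --pt "0.447 -0.246 0.678 -0.04 0.248 0.095" --pt "0.447 -0.246 0.678 -0.04 0.248 0.095" --pt "0.447 -0.246 0.678 -0.04 0.248 0.095"

```text
time_s: 18.55
position: [0.4385, -0.0112, 0.0824]
tcp_rot: [[0.104, 0.989, 0.104], [0.7, -0.147, 0.699], [0.707, 0.0, -0.707]]
force: [-0.2, -0.3, 0.4]
opening: 1.002
grasp_force: 0.0
```

Run:
```python
from look import *; from plan import *
s=readout.read_state(); print(np.round(s['joint_positions'],1),s['position'],s['force']); p,R=load(); print('approach',s['tcp_rot'][:,2],'want',R[:,2], 'y',s['tcp_rot'][:,1],R[:,1])
p=jars()
p=np.load('/tmp/scene.npz')['p']; cv2.imwrite('pics/s6.png',cv2.resize(p[110:270,230:430],(750,600),interpolation=2)[:,:,::-1])
```

```text
[-42.8  43.1 113.7  42.2  60.4 -68.1] [ 0.43850335 -0.01116818  0.0824222 ] [-0.19185881 -0.32332055  0.43464339]
approach [ 0.10425048  0.69927832 -0.70720695] want [ 0.10431407  0.69958154 -0.70689762] y [ 9.89098864e-01 -1.47252828e-01  2.02663657e-04] [ 9.89103955e-01 -1.47218532e-01  2.63250858e-04]
cam scene [(array([323., 194.]), array([449.3,  62.4]), array([94.3, 51.3]), 80.6, array([31.9, 44.5, 46.9])), (array([392., 218.]), array([496.9, 244.4]), array([96.6, 48.4]), 41.7, array([33. , 44.7, 47.1])), (array([455., 248.]), array([564.9, 391.3]), array([99.1, 47.2]), 12.7, array([34.8, 45.1, 47.3]))]
cam top 878 [106. 202.] [561.6 388.4] [93.6 47.7] 13.9
cam top 874 [169. 233.] [493.4 242.3] [94.2 46.3] 41.5
cam top 786 [248. 255.] [446.4  60.8] [91.8 43.5] 81.5
```

View pics/s6.png

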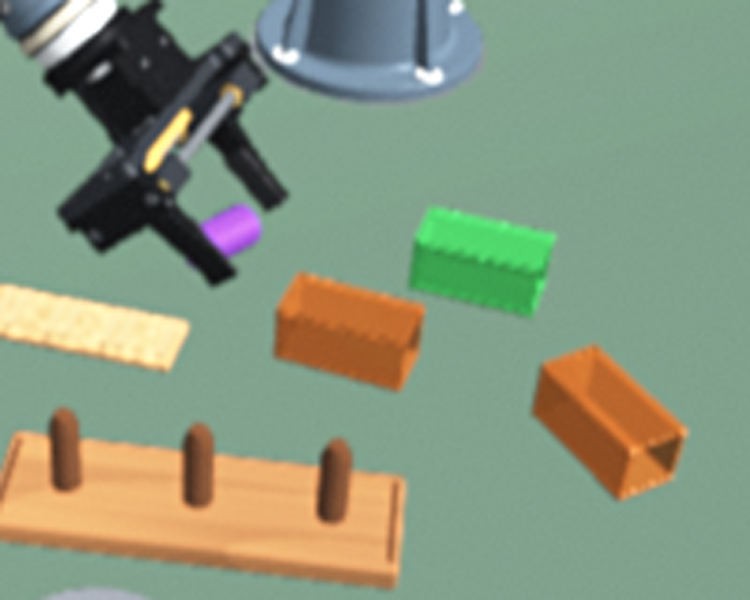

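Request:
send_rows --pt "0 0.001 0.4 0 0 0" --pt "0 0.001 0.4 0 0 0" --pt "0 0.001 0.4 0 0 0" --pt "0 0.001 0.4 0 0 0"

```text
time_s: 19.05
position: [0.449, 0.0594, 0.0124]
tcp_rot: [[0.103, 0.989, 0.104], [0.699, -0.147, 0.7], [0.707, 0.001, -0.707]]
force: [-0.5, -0.0, -0.6]
opening: 0.999
grasp_force: 0.0
```

Request:
send_rows --grip 0 --pt "0 0 0 0 0 0" --pt "0 0 0 0 0 0" --pt "0 0 0 0 0 0" --pt "0 0 0 0 0 0" --pt "0 0 0 0 0 0" --pt "0 0 0 0 0 0" --pt "0 0 0 0 0 0"

```text
time_s: 19.75
position: [0.4481, 0.0595, 0.0125]
tcp_rot: [[0.104, 0.989, 0.104], [0.699, -0.147, 0.7], [0.708, -0.0, -0.707]]
force: [-3.4, -2.4, 4.0]
opening: 0.53
grasp_force: 30.0
```

Run:
```python
from jar import *
p,R=load(); T,Rp=place((.638,-.086),-45)
H=T+[0,0,.09]
mid=np.array([.50,.02,.24])
print(T)
plan([(p+[0,0,.19],R,3,None),(mid,down(20,0),4,None)]);print('--2');plan([(H+[0,0,.04],Rp,3,None)]);print('--3');plan([(H,Rp,2,None)]); print('--4'); plan([(T+[0,0,.004],Rp,3,None)])
```

```text
[ 0.64537859 -0.09337859  0.0671    ]
CALL grip None
  x5 [0.538, 0.0, -0.537, 0.0, 0.0, 0.0]
CALL grip None
  x8 [0.015, 0.23, -0.196, 0.124, -0.49, -0.3]
--2
CALL grip None
  x7 [-0.625, 0.391, 0.172, -0.109, -0.491, -0.263]
--3
CALL grip None
  x3 [0.113, 0.0, 0.113, 0.0, 0.0, 0.0]
--4
CALL grip None
  x4 [0.243, 0.0, 0.244, 0.0, 0.0, 0.0]
```

Request:
send_rows --pt "0.538 0 -0.537 0 0 0" --pt "0.538 0 -0.537 0 0 0" --pt "0.538 0 -0.537 0 0 0" --pt "0.538 0 -0.537 0 0 0" --pt "0.538 0 -0.537 0 0 0"

```text
time_s: 20.25
position: [0.4501, 0.0589, 0.2055]
tcp_rot: [[0.098, 0.989, 0.11], [0.703, -0.147, 0.696], [0.705, 0.009, -0.709]]
force: [0.4, -0.8, -2.7]
opening: 0.525
grasp_force: 30.0
```

Request:
send_rows --pt "0.015 0.23 -0.196 0.124 -0.49 -0.3" --pt "0.015 0.23 -0.196 0.124 -0.49 -0.3" --pt "0.015 0.23 -0.196 0.124 -0.49 -0.3" --pt "0.015 0.23 -0.196 0.124 -0.49 -0.3" --pt "0.015 0.23 -0.196 0.124 -0.49 -0.3" --pt "0.015 0.23 -0.196 0.124 -0.49 -0.3" --pt "0.015 0.23 -0.196 0.124 -0.49 -0.3" --pt "0.015 0.23 -0.196 0.124 -0.49 -0.3"

```text
time_s: 21.05
position: [0.4995, 0.0207, 0.2381]
tcp_rot: [[-0.343, 0.939, -0.003], [0.939, 0.343, 0.002], [0.003, -0.002, -1.0]]
force: [0.1, 0.4, -2.3]
opening: 0.525
grasp_force: 30.0
```

Request:
send_rows --pt "-0.625 0.391 0.172 -0.109 -0.491 -0.263" --pt "-0.625 0.391 0.172 -0.109 -0.491 -0.263" --pt "-0.625 0.391 0.172 -0.109 -0.491 -0.263" --pt "-0.625 0.391 0.172 -0.109 -0.491 -0.263" --pt "-0.625 0.391 0.172 -0.109 -0.491 -0.263" --pt "-0.625 0.391 0.172 -0.109 -0.491 -0.263" --pt "-0.625 0.391 0.172 -0.109 -0.491 -0.263" --pt "-0.625 0.391 0.172 -0.109 -0.491 -0.263" --pt "-0.625 0.391 0.172 -0.109 -0.491 -0.263"

```text
time_s: 21.95
position: [0.6435, -0.0955, 0.1934]
tcp_rot: [[-0.503, 0.71, 0.493], [0.504, 0.704, -0.5], [-0.703, -0.003, -0.712]]
force: [-0.5, -0.3, -2.1]
opening: 0.527
grasp_force: 30.0
```

Request:
send_rows --pt "0.113 0 0.113 0 0 0" --pt "0.113 0 0.113 0 0 0" --pt "0.113 0 0.113 0 0 0" --pt "0.113 0 0.113 0 0 0"

```text
time_s: 22.35
position: [0.6531, -0.0915, 0.1676]
tcp_rot: [[-0.508, 0.714, 0.481], [0.512, 0.7, -0.499], [-0.693, -0.007, -0.721]]
force: [0.8, 0.6, -2.2]
opening: 0.529
grasp_force: 30.0
```

Run:
```python
from h import *; from jar import *
s=readout.read_state(); print(np.round(s['joint_positions'],1),s['position']-(place((.638,-.086),-45)[0]+[0,0,.09]),s['force'],s['opening']); print('approach',s['tcp_rot'][:,2])
p,d=cap('scene'); q,_=cap('top')
o=np.hstack([cv2.resize(p[130:290,190:390],(400,320),interpolation=2),cv2.resize(q[110:270,220:420],(400,320),interpolation=2)]); cv2.imwrite('pics/s7.png',o[:,:,::-1])
```

```text
[ -5.7  34.2 105.4 -81.8  26.9  21.7] [0.00775484 0.00187851 0.01054764] [ 0.84947495  0.55599839 -2.20200396] 0.5286317005846324
approach [ 0.48111707 -0.49864314 -0.721028  ]
```

View pics/s7.png

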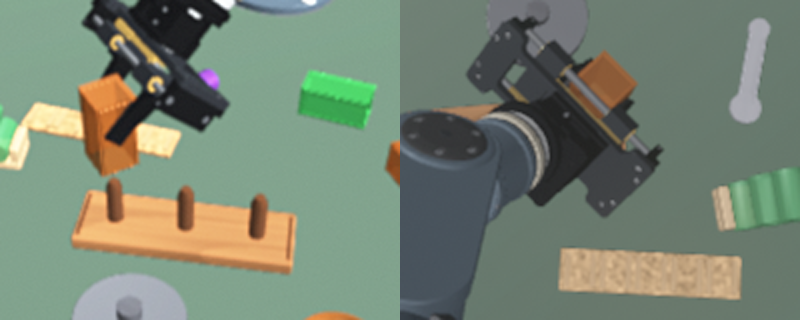

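The wrist is at its joint-4 limit (-82°) in this direction, and the jar is still held above peg 2 at scene crop (110,120). I'll fit the arm's kinematics from the logged joints to choose a feasible placing direction.

```bash
cat > kin.py <<'E'
import numpy as np
from scipy.optimize import least_squares
from scipy.spatial.transform import Rotation as Ro
from plan import down
from rig import readout
rz=lambda a:Ro.from_euler('z',a,degrees=True); ry=lambda a:Ro.from_euler('y',a,degrees=True)
LO=np.array([-176.69,-43.24,12.49,-82,0,-163.58]);HI=np.array([176.69,126.21,139.97,262,151.66,163.58])
def fk(q,k,S=None):
    a1,l2,l3,d1,L,e=k
    A=rz(q[0])*ry(q[1]); B=A*ry(q[2]); W=rz(q[0]).apply([a1,0,0])+[0,0,d1]+A.apply([0,0,l2])+B.apply([e,0,l3])
    R=B*rz(q[3])*ry(q[4])*rz(q[5]); return W+R.apply([0,0,L]), R.as_matrix()
J=[[-76.8059,30.2748,82.1492,0,67.6884,-10.2279],[-38.8,32.8,82.1,0,65.4,-48.4],[-42.8,43.1,113.7,42.2,60.4,-68.1],[-5.7,34.2,105.4,-81.8,26.9,21.7]]
X=[[.2483,-.57284,.22166],[.5565,-.3049,.196],[.4385,-.01117,.08242],[.6531,-.0915,.1676]]
s=readout.read_state(); J.append(s['joint_positions']); X.append(s['position'])
f=least_squares(lambda k:np.concatenate([fk(q,k)[0]-x for q,x in zip(J,X)]),[.05,.4,.4,.3,.2,0]); K=f.x; RES=abs(f.fun).max()
RT=(Ro.from_matrix(fk(J[-1],K)[1]).inv()*Ro.from_matrix(s['tcp_rot']))   # constant tool twist
def ik(T,R,q0s=None):
    best=None; rng=np.random.default_rng(0)
    for i in range(14 if q0s is None else 1):
        q0=(LO+.5*(HI-LO)*(.2+1.6*rng.random(6))) if q0s is None else q0s
        q0[0]=np.degrees(np.arctan2(T[1],T[0])) if q0s is None else q0[0]
        def g(q):
            p,r=fk(q,K); return np.r_[(p-T)*10,(Ro.from_matrix(R).inv()*Ro.from_matrix(r)*RT).as_rotvec()*2]
        r=least_squares(g,np.clip(q0,LO+.1,HI-.1),bounds=(LO,HI),max_nfev=150)
        if best is None or r.cost<best.cost: best=r
        if best.cost<1e-6: break
    return best.cost,best.x.round(0)
E
python3 - <<'E'
from kin import *; from jar import place
print(K.round(4),RES,RT.as_rotvec(degrees=True).round(1), [ (Ro.from_matrix(down(-66.58)).inv()*Ro.from_matrix(fk(J[0],K)[1])*RT).magnitude().round(3)])
for nm,peg in(('2',(.638,-.086)),('1',(.629,-.0025)),('0',(.6205,.0805))):
    for al in(-120,-105,-90,-75,-60,-45,0,45,90):
        T,R=place(peg,al); a=ik(T,R); b=ik(T+[0,0,.09],R)
        print(nm,al,'%.1e'%a[0],a[1],'%.1e'%b[0],b[1])
E
```

```text
Traceback (most recent call last):
AttributeError: 'float' object has no attribute 'round'
```

Run:
```python
from kin import *; from jar import place
print(K.round(4),RES,RT.as_rotvec(degrees=True).round(1), (Ro.from_matrix(down(-66.58)).inv()*Ro.from_matrix(fk(J[0],K)[1])*RT).magnitude())
for nm,peg in(('2',(.638,-.086)),('1',(.629,-.0025)),('0',(.6205,.0805))):
    for al in(-120,-105,-90,-75,-60,-45,0,45,90):
        T,R=place(peg,al); a=ik(T,R); b=ik(T+[0,0,.09],R)
        print(nm,al,'%.1e'%a[0],a[1],'%.1e'%b[0],b[1])
```

```text
[0.1327 0.3233 0.3769 0.4172 0.2718 0.0629] 0.10689313894962676 [-0. -0. 90.] 0.0019620606113698296
2 -120 2.6e-21 [  6.  74.  48. -35.  89.  46.] 1.3e-18 [  6.  62.  53. -35.  94.  43.]
2 -105 7.1e-24 [  7.  68.  60. -42.  77.  42.] 1.8e-19 [  7.  56.  65. -41.  82.  37.]
2 -90 1.6e-19 [  9.  62.  72. -50.  65.  39.] 5.1e-23 [  9.  50.  77. -48.  70.  33.]
2 -75 1.0e-30 [  9.  58.  83. -61.  53.  38.] 3.8e-26 [  9.  44.  87. -56.  58.  29.]
2 -60 6.1e-30 [  7.  54.  92. -76.  42.  40.] 1.0e-22 [  7.  40.  97. -66.  46.  27.]
2 -45 1.8e-04 [  5.  51. 100. 262.  33.  49.] 9.7e-18 [  5.  36. 105. -80.  33.  28.]
2 0 4.9e-21 [-11.  49. 108. 160.  23. 101.] 1.1e-28 [-11.  31. 114. 141.  12. 120.]
2 45 1.5e-22 [-23.  54.  92.  75.  43. 140.] 8.3e-24 [-23.  40.  97.  66.  46. 153.]
2 90 2.8e-24 [-23.  68.  60.  42.  78. 138.] 2.1e-30 [-23.  56.  65.  41.  83. 143.]
1 -120 5.5e-19 [ 12.  74.  46. -32.  93.  50.] 1.6e-30 [ 12.  63.  52. -32.  98.  47.]
1 -105 2.3e-19 [ 14.  69.  58. -39.  82.  45.] 1.0e-17 [ 14.  57.  63. -38.  87.  41.]
1 -90 4.1e-24 [ 16.  63.  70. -46.  70.  42.] 4.2e-27 
[... 615 characters left out ...]
-29. 103.  51.]
0 -105 2.6e-27 [ 21.  71.  53. -35.  87.  48.] 2.9e-23 [ 21.  60.  58. -35.  92.  44.]
0 -90 2.9e-30 [ 23.  66.  65. -42.  76.  44.] 7.6e-31 [ 23.  54.  70. -41.  81.  39.]
0 -75 7.1e-31 [ 24.  61.  76. -51.  64.  41.] 8.7e-22 [ 24.  48.  81. -48.  69.  34.]
0 -60 1.3e-30 [ 24.  56.  86. -62.  53.  41.] 2.0e-24 [ 24.  43.  91. -57.  57.  31.]
0 -45 4.8e-22 [ 23.  53.  96. -77.  42.  43.] 2.1e-20 [ 23.  38. 101. -67.  45.  30.]
0 0 1.4e-30 [ 10.  48. 112. 198.  25.  81.] 9.9e-21 [ 10.  29. 117. 214.  13.  65.]
0 45 1.2e-23 [ -6.  50. 103.  99.  34. 129.] 1.1e-29 [ -6.  34. 108.  82.  33. 149.]
0 90 1.0e-23 [ -9.  61.  76.  51.  64. 139.] 9.1e-25 [ -9.  48.  80.  48.  69. 146.]
```

Run:
```python
from kin import *
print(f.fun.reshape(-1,3).round(4)); print([fk(q,K)[1][:,2].round(3) for q in J], J[-1].round(1),X[-1])
```

```text
[[-0.1069 -0.0303  0.0011]
 [-0.0719 -0.0847  0.0055]
 [-0.084  -0.1008  0.0073]
 [-0.0139 -0.0946 -0.0067]
 [-0.014  -0.095  -0.0072]]
[array([-0.   ,  0.002, -1.   ]), array([-0.004,  0.003, -1.   ]), array([ 0.105,  0.699, -0.708]), array([ 0.482, -0.498, -0.721]), array([ 0.482, -0.498, -0.721])] [ -5.7  34.2 105.4 -81.9  26.9  21.8] [ 0.65322335 -0.09100705  0.16806117]
```

```bash
sed -i 's/a1,l2,l3,d1,L,e=k/a1,l2,l3,d1,L,e,yo=k/; s/apply(\[a1,0,0\])/apply([a1,yo,0])/; s/\[.05,.4,.4,.3,.2,0\]/[.05,.4,.4,.3,.2,0,.1]/' kin.py
python3 - <<'E'
from kin import *; from jar import place
print(K.round(4),RES)
for nm,peg in(('2',(.638,-.086)),('1',(.629,-.0025)),('0',(.6205,.0805))):
    for al in(-105,-90,-75,-60,0,45,90):
        T,R=place(peg,al); a=ik(T,R); b=ik(T+[0,0,.09],R)
        print(nm,al,'%.1e'%a[0],a[1],'%.1e'%b[0],b[1])
E
```

```text
[3.000e-04 5.848e-01 3.931e-01 2.774e-01 3.056e-01 1.133e-01 1.110e-01] 0.0008162352745176293
2 -105 1.2e-20 [  0.  53.  78. -46.  71.  40.] 3.2e-25 [  0.  46.  77. -45.  77.  34.]
2 -90 1.3e-23 [  1.  51.  86. -55.  59.  37.] 3.3e-29 [  1.  43.  85. -51.  65.  29.]
2 -75 8.2e-19 [  0.  48.  94. -68.  48.  38.] 6.6e-30 [  0.  40.  93. -60.  52.  27.]
2 -60 1.1e-03 [ -2.  47. 101. -82.  37.  40.] 2.4e-20 [ -2.  37. 101. -72.  39.  26.]
2 0 1.3e-19 [-26.  45. 117. 141.  30. 106.] 2.6e-21 [-26.  33. 116. 120.  21. 130.]
2 45 1.6e-22 [-37.  47. 102.  68.  49. 133.] 4.5e-28 [-37.  37. 101.  60.  54. 145.]
2 90 1.6e-30 [-34.  53.  78.  37.  80. 130.] 5.3e-30 [-34.  46.  76.  36.  87. 134.]
1 -105 3.2e-24 [  7.  54.  76. -43.  75.  43.] 1.4e-28 [  7.  47.  75. -42.  81.  37.]
1 -90 1.3e-29 [  8.  51.  84. -51.  64.  40.] 2.8e-20 [  8.  44.  83. -48.  70.  33.]
1 -75 3.6e-29 [  8.  49.  92. -62.  53.  39.] 1.9e-23 [  8.  41.  91. -56.  58.  29.]
1 -60 1.8e-19 [  7.  47. 101. -77.  42.  42.] 3.0e-19 [  7.  38.  99. -67.  45.  28.]
1 0 3.1e-30 [-16.  45. 120. 158.  30.  98.] 4.6e-29 [-16.  32. 118. 142.  18. 115.]
1 45 1.3e-30 [-30.  46. 108.  78.  44. 128.] 8.0e-23 [-30.  36. 106.  67.  48. 143.]
1 90 1.8e-25 [-28.  51.  84.  40.  74. 130.] 3.1e-29 [-28.  44.  83.  39.  81. 136.]
0 -105 6.0e-29 [ 14.  55.  73. -39.  81.  45.] 1.1e-30 [ 14.  48.  72. -38.  87.  40.]
0 -90 1.2e-19 [ 15.  52.  81. -47.  70.  41.] 1.3e-24 [ 15.  45.  79. -45.  76.  35.]
0 -75 2.9e-22 [ 16.  50.  89. -56.  58.  39.] 4.7e-30 [ 16.  42.  88. -52.  64.  31.]
0 -60 9.9e-30 [ 15.  48.  97. -69.  47.  40.] 2.9e-30 [ 15.  39.  96. -61.  51.  29.]
0 0 4.0e-28 [ -4.  45. 120. 174.  30.  92.] 2.6e-23 [ -4.  32. 118. 169.  16.  98.]
0 45 2.6e-26 [-21.  45. 112.  89.  40. 124.] 6.3e-29 [-21.  35. 110.  75.  42. 142.]
0 90 5.5e-22 [-22.  50.  89.  45.  69. 131.] 1.3e-25 [-22.  42.  87.  43.  75. 138.]
```

Kinematic fit is good to 0.8 mm. Placing toward azimuth -85° is reachable for all three pegs if I fill peg 2, then 1, then 0.

Run:
```python
from kin import *; from jar import *
s=readout.read_state(); json.dump(dict(p=s['position'].tolist(),R=np.array(s['tcp_rot']).tolist()),open('cmd.json','w'))
T,R=place((.638,-.086),-85); print(T)
plan([(T+[0,0,.1],R,4,None)]);print('-');plan([(T+[0,0,.004],R,3,None)])
for c,az in(((.4945,.243),41.6),((.563,.390),13.2)):
    for sg in(-1,1):
        R=down(az+90*sg,45*sg); ap=R[:,2]; T=np.array([*c,0])-.015*D(az)+.026*Z+.019*ap
        print(az,sg,[(float('%.0e'%x[0]),x[1]) for x in(ik(T,R),ik(T-.1*ap,R),ik(T+.15*Z,R))])
for peg in((.629,-.0025),(.6205,.0805)):
    T,R=place(peg,-85); R2=R@np.diag([-1,-1,1.]); print([(float('%.0e'%x[0]),x[1]) for x in(ik(T,R),ik(T,R2),ik(T+.1*Z,R2))])
```

```text
[ 0.63890946 -0.09639519  0.0671    ]
CALL grip None
  x6 [0.021, -0.056, -0.014, 0.304, -0.01, 0.316]
-
CALL grip None
  x4 [0.271, 0.0, 0.272, 0.0, 0.0, 0.0]
41.6 -1 [(2e-27, array([ -2.,  56., 131., 140.,  50., -96.])), (0.0008, array([-12.,  46., 140., 130.,  48., -97.])), (1e-28, array([ -2.,  30., 129., 114.,  32., -62.]))]
41.6 1 [(5e-31, array([ -2.,  56., 131., 140.,  50.,  84.])), (0.0008, array([-12.,  46., 140., 130.,  48.,  83.])), (7e-30, array([ -2.,  30., 129., 114.,  32., 118.]))]
13.2 -1 [(6e-20, array([  31.,   52.,  110.,  207.,   28., -102.])), (2e-29, array([  34.,   43.,  119.,  212.,   28., -104.])), (6e-28, array([  31.,   34.,  109.,  243.,   14., -139.]))]
13.2 1 [(6e-21, array([ 31.,  52., 110., 207.,  28.,  78.])), (7e-30, array([ 34.,  43., 119., 212.,  28.,  76.])), (7e-21, array([ 31.,  34., 109., 243.,  14.,  41.]))]
[(6e-25, array([  8.,  51.,  87., -54.,  60.,  39.])), (1e-24, array([   8.,   51.,   87.,  -54.,   60., -141.])), (7e-30, array([   8.,   42.,   86.,  -50.,   67., -150.]))]
[(2e-30, array([ 16.,  52.,  83., -49.,  66.,  40.])), (9e-27, array([  16.,   52.,   83.,  -49.,   66., -140.])), (1e-27, array([  16.,   43.,   82.,  -47.,   73., -147.]))]
```

Request:
send_rows --pt "0.021 -0.056 -0.014 0.304 -0.01 0.316" --pt "0.021 -0.056 -0.014 0.304 -0.01 0.316" --pt "0.021 -0.056 -0.014 0.304 -0.01 0.316" --pt "0.021 -0.056 -0.014 0.304 -0.01 0.316" --pt "0.021 -0.056 -0.014 0.304 -0.01 0.316" --pt "0.021 -0.056 -0.014 0.304 -0.01 0.316" --pt "0.021 -0.056 -0.014 0.304 -0.01 0.316" --pt "0.021 -0.056 -0.014 0.304 -0.01 0.316"

```text
time_s: 23.25
position: [0.6376, -0.0961, 0.1661]
tcp_rot: [[-0.065, 0.996, 0.061], [0.705, 0.089, -0.704], [-0.706, -0.003, -0.708]]
force: [-0.0, 0.4, -2.0]
opening: 0.529
grasp_force: 30.0
```

Run:
```python
from h import *; from jar import *
s=readout.read_state(); T,R=place((.638,-.086),-85); print(s['joint_positions'].round(0),(s['position']-T-[0,0,.1])*1000,s['force']); print(s['tcp_rot'].round(3),R.round(3))
# jar position from camera: orange pts near the gripper
for n in('scene','top'):
    p,d=cap(n); P=pts(n,d); ok=(top_mask((3,130,60),(17,255,255),p)>0)&(P[...,2]>.1)&(P[...,0]>.5)&(P[...,0]<.75)&(abs(P[...,1])<.25)
    Q=P[ok]; print(n,len(Q),Q.min(0),np.percentile(Q,[2,50,98],axis=0).round(3).tolist() if len(Q) else '')
    cv2.imwrite('pics/s8%s.png'%n,p[:,:,::-1])
a=cv2.imread('pics/s8scene.png')[130:290,190:390]; b=cv2.imread('pics/s8top.png')[110:270,220:420]
cv2.imwrite('pics/s8.png',np.hstack([cv2.resize(a,(400,320),interpolation=2),cv2.resize(b,(400,320),interpolation=2)]))
```

```text
[  1.  41.  88. -54.  61.  27.] [-1.32519304  0.30285057 -1.03154529] [-0.03238844  0.35026578 -1.96712764]
[[-0.065  0.996  0.061]
 [ 0.705  0.089 -0.704]
 [-0.706 -0.003 -0.708]] [[-0.062  0.996  0.062]
 [ 0.704  0.087 -0.704]
 [-0.707  0.    -0.707]]
scene 645 [ 0.61463502 -0.11024466  0.113533  ] [[0.62, -0.107, 0.12], [0.661, -0.089, 0.168], [0.72, -0.047, 0.241]]
top 529 [ 0.60705419 -0.11072351  0.11806367] [[0.614, -0.109, 0.181], [0.635, -0.089, 0.211], [0.658, -0.068, 0.214]]
```

View pics/s8.png

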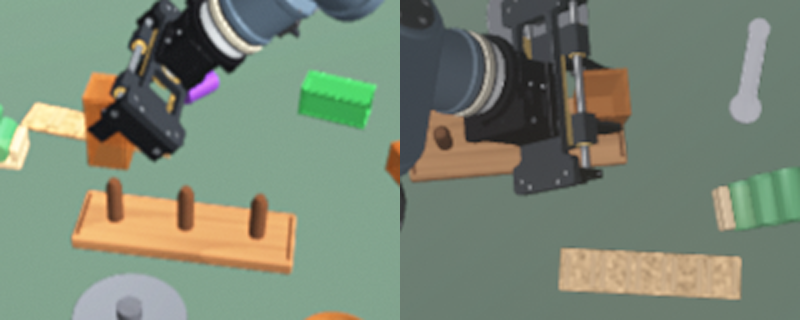

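Seen from above, the jar's top face is solid at 0.21 m, so the closed end is up. It is centred near (0.636,-0.087), within 2 mm of the peg. Lowering.

Request:
send_rows --pt "0.08 0 0.08 0 0 0" --pt "0.16 0 0.16 0 0 0" --pt "0.24 0 0.24 0 0 0" --pt "0.271 0 0.272 0 0 0" --pt "0.271 0 0.272 0 0 0" --pt "0.271 0 0.272 0 0 0"

```text
time_s: 23.95
position: [0.6388, -0.096, 0.0704]
tcp_rot: [[-0.063, 0.996, 0.062], [0.705, 0.089, -0.704], [-0.706, -0.001, -0.708]]
force: [0.4, -1.0, -1.6]
opening: 0.524
grasp_force: 30.0
```

Request:
send_rows --pt "0.006 0 0.006 0 0 0" --pt "0.011 0 0.011 0 0 0" --pt "0.015 0 0.015 0 0 0" --pt "0.015 0 0.015 0 0 0"

```text
time_s: 24.35
position: [0.6393, -0.0959, 0.0684]
tcp_rot: [[-0.062, 0.996, 0.063], [0.702, 0.088, -0.707], [-0.71, 0.001, -0.705]]
force: [-2.9, 5.4, 10.4]
opening: 0.525
grasp_force: 30.0
```

Request:
send_rows --grip 0.75 --pt "0 0 0 0 0 0" --pt "0 0 0 0 0 0" --pt "0 0 0 0 0 0" --pt "0 0 0 0 0 0" --pt "0 0 -0.1 0 0 0" --pt "0 0 -0.25 0 0 0" --pt "0 0 -0.45 0 0 0" --pt "0 0 -0.6 0 0 0" --pt "0 0 -0.6 0 0 0" --pt "0 0 -0.6 0 0 0"

```text
time_s: 25.35
position: [0.6295, 0.0099, 0.171]
tcp_rot: [[-0.063, 0.996, 0.062], [0.705, 0.089, -0.704], [-0.706, -0.001, -0.708]]
force: [0.0, 0.4, -0.6]
opening: 0.75
grasp_force: 0.0
```

Run:
```python
from look import *; from kin import *; from jar import D,Z
import json
s=readout.read_state(); json.dump(dict(p=s['position'].tolist(),R=np.array(s['tcp_rot']).tolist()),open('cmd.json','w')); print(s['position'],s['joint_positions'].round(0))
jars()
z=np.load('/tmp/top.npz'); P=pts('top',z['d']); ok=(top_mask((3,120,50),(17,255,255),z['p'])>0)&(P[...,2]>.09)&(P[...,2]<.13)&(abs(P[...,0]-.64)<.05)&(abs(P[...,1]+.09)<.05)
Q=P[ok]; print('placed',len(Q),np.percentile(Q,[2,50,98],axis=0).round(4).tolist())
# pick/place options: tilt t from vertical at pick, 90-t at place
def placeg(peg,al,t,sg,h=.026,back=.015):
    R=down(al-90*sg,-(90-t)*sg) ; ap=R[:,2]      # approach leans toward al
    G=np.array([*peg,0])-(h-.023)*D(al)+(.0655+back)*Z
    return G+.019*ap,R
for c,az,peg in(((.4945,.243),41.6,(.629,-.0025)),((.563,.390),13.2,(.6205,.0805))):
  for t in(10,20,30):
    for sg in(1,-1):
        R=down(az+90*sg,t*sg); ap=R[:,2]; T=np.array([*c,0])-.015*D(az)+.026*Z+.019*ap
        r=[ik(T,R),ik(T+.18*Z,R)]
        for al in(-85,-110):
            T2,R2=placeg(peg,al,t,sg); r+=[ik(T2,R2),ik(T2+.09*Z,R2)]
        print(az,t,sg,[(float('%.0e'%x[0]) if x[0]>1e-6 else 0,x[1].astype(int).tolist()) for x in r])
```

```text
[0.62953037 0.00993843 0.17098028] [ 10.  42.  84. -49.  68.  30.]
cam scene [(array([402., 213.]), array([471.3, 267.4]), array([96.6, 48.6]), 36.4, array([33. , 44.7, 47. ])), (array([455., 248.]), array([565.1, 390.6]), array([98.5, 47.2]), 11.9, array([35.3, 45.1, 47.5]))]
cam top 758 [160. 246.] [467.5 264.6] [90.6 47. ] 36.2
placed 480 [[0.615, -0.1108, 0.0956], [0.636, -0.0871, 0.1139], [0.6587, -0.0648, 0.1169]]
41.6 10 1 [(0, [11, 42, 110, 15, 20, -135]), (0, [11, 23, 104, 7, 45, -125]), (0, [15, 65, 81, -76, 87, -123]), (0, [15, 57, 83, -76, 89, -129]), (0, [12, 70, 62, -60, 106, -131]), (0, [12, 62, 65, -62, 108, -136])]
41.6 10 -1 [(0, [11, 42, 110, 15, 20, 45]), (0, [11, 23, 104, 7, 45, 55]), (0, [15, 65, 81, -76, 87, 57]), (0, [15, 57, 83, -76, 89, 51]), (0, [12, 70, 62, -60, 106, 49]), (0, [12, 62, 65, -62, 108, 44])]
41.6 20 1 [(1e-06, [8, 43, 117, 75, 11, 164]), (0, [8, 21, 111, 21, 33, -140]), (0, [14, 61, 83, -71, 79, -127]), (0, [14, 53, 84, -70, 82, -133]), (0, [11, 65, 65, -54, 98, -131]), (0, [11, 58, 66, -55, 102, -136])]
41.6 20 -1 [(0, [8, 43, 117, 74, 11, -
[... 1156 characters left out ...]
17, 67, 61, -51, 104, -131]), (0, [17, 60, 62, -52, 108, -135])]
13.2 20 -1 [(0, [28, 47, 97, -16, 18, 119]), (0, [28, 31, 92, -8, 39, 110]), (0, [21, 62, 78, -65, 85, 52]), (0, [21, 54, 79, -65, 88, 45]), (0, [17, 67, 61, -51, 104, 49]), (0, [17, 60, 62, -52, 108, 45])]
13.2 30 1 [(2e-05, [29, 48, 102, -82, 8, 6]), (0, [29, 30, 98, -19, 24, -58]), (0, [20, 57, 80, -59, 77, -132]), (0, [20, 50, 80, -58, 81, -138]), (0, [16, 62, 64, -45, 96, -131]), (0, [16, 55, 65, -46, 101, -136])]
13.2 30 -1 [(0.0005, [29, 48, 103, 262, 8, -158]), (0, [29, 30, 98, -19, 24, 122]), (0, [20, 57, 80, -59, 77, 48]), (0, [20, 50, 80, -58, 81, 42]), (0, [16, 62, 64, -45, 96, 49]), (0, [16, 55, 65, -46, 101, 44])]
```

The first jar is seated at (0.636,-0.087) with its top at 114 mm. The middle jar has been knocked to about (0.4695,0.266), azimuth 36°. Re-planning its pick with a 20° tilt.

```bash
cat > jar2.py <<'E'
from kin import *; from jar import D,Z; from plan import *
def pk(c,az,t=20,h=.028,back=.03):
    R=down(az-90,-t); return np.array([*c,0])-back*D(az)+h*Z+.019*R[:,2],R
def pl(peg,al,t=20,h=.028,back=.03):
    R=down(al+90,90-t); return np.array([*peg,0])-(h-.023)*D(al)+(.0655+back)*Z+.019*R[:,2],R
E
python3 - <<'E'
from jar2 import *
s=readout.read_state(); q=s['joint_positions'].copy()
T,R=pk((.4695,.266),36.3); T2,R2=pl((.629,-.0025),-85)
path=[(T+.2*Z,R),(T+.1*Z,R),(T+.05*Z,R),(T,R),(T+.2*Z,R),(np.array([.5,.15,.28]),down(-25)),(T2+.12*Z,R2),(T2+.05*Z,R2),(T2,R2)]
for x,r in path: c,q=ik(x,r,q.astype(float)); print('%.0e'%c,q,x.round(3))
plan([(np.array([.55,.15,.26]),down(-25),3,1),(T+.2*Z,R,3,None)]);print('--');plan([(T+.06*Z,R,4,None)]);print('--');plan([(T,R,5,None)])
E
```

```text
8e-29 [ 12.  17. 113.  15.  32.  54.] [0.451 0.252 0.21 ]
2e-25 [ 12.  29. 119.  30.  16.  37.] [0.451 0.252 0.11 ]
2e-19 [ 12.  36. 120.  55.  10.  12.] [0.451 0.252 0.06 ]
4e-22 [ 12.  43. 121. 106.   8. -39.] [0.451 0.252 0.01 ]
6e-20 [ 12.  17. 113.  15.  32.  54.] [0.451 0.252 0.21 ]
6e-24 [ 4. 18. 93.  0. 69. 29.] [0.5  0.15 0.28]
4e-28 [ 14.  49.  84. -69.  83.  43.] [ 0.63  -0.015  0.209]
1e-19 [ 14.  55.  84. -70.  81.  49.] [ 0.63  -0.015  0.139]
1e-23 [ 14.  59.  83. -70.  80.  52.] [ 0.63  -0.015  0.089]
CALL grip 1
  x8 [0.164, -0.267, -0.666, 0.131, 0.488, 0.317]
CALL grip None
  x6 [0.202, -0.533, 0.199, -0.056, 0.217, 0.316]
--
CALL grip None
  x5 [-0.192, 0.0, 0.527, 0.0, 0.0, 0.0]
--
CALL grip None
  x6 [-0.082, 0.0, 0.225, 0.0, 0.0, 0.0]
```

Request:
send_rows --grip 1 --pt "0.164 -0.267 -0.666 0.131 0.488 0.317" --pt "0.164 -0.267 -0.666 0.131 0.488 0.317" --pt "0.164 -0.267 -0.666 0.131 0.488 0.317" --pt "0.164 -0.267 -0.666 0.131 0.488 0.317" --pt "0.164 -0.267 -0.666 0.131 0.488 0.317" --pt "0.164 -0.267 -0.666 0.131 0.488 0.317" --pt "0.164 -0.267 -0.666 0.131 0.488 0.317" --pt "0.164 -0.267 -0.666 0.131 0.488 0.317"

```text
time_s: 26.25
position: [0.5495, 0.1468, 0.2584]
tcp_rot: [[0.428, 0.904, -0.005], [0.904, -0.428, -0.0], [-0.002, -0.004, -1.0]]
force: [-0.5, 0.5, 0.1]
opening: 0.997
grasp_force: 0.0
```

Request:
send_rows --pt "0.202 -0.533 0.199 -0.056 0.217 0.316" --pt "0.202 -0.533 0.199 -0.056 0.217 0.316" --pt "0.202 -0.533 0.199 -0.056 0.217 0.316" --pt "0.202 -0.533 0.199 -0.056 0.217 0.316" --pt "0.202 -0.533 0.199 -0.056 0.217 0.316" --pt "0.202 -0.533 0.199 -0.056 0.217 0.316" --pt "0.202 -0.533 0.199 -0.056 0.217 0.316"

```text
time_s: 26.95
position: [0.4535, 0.2519, 0.2108]
tcp_rot: [[0.758, 0.591, 0.277], [0.556, -0.806, 0.201], [0.342, 0.001, -0.94]]
force: [-0.3, 0.6, -0.6]
opening: 1.003
grasp_force: 0.0
```

Request:
send_rows --pt "-0.192 0 0.527 0 0 0" --pt "-0.192 0 0.527 0 0 0" --pt "-0.192 0 0.527 0 0 0" --pt "-0.192 0 0.527 0 0 0" --pt "-0.192 0 0.527 0 0 0" --pt "-0.192 0 0.527 0 0 0"

```text
time_s: 27.55
position: [0.4526, 0.252, 0.07]
tcp_rot: [[0.758, 0.591, 0.276], [0.555, -0.807, 0.202], [0.342, -0.0, -0.94]]
force: [0.0, 0.0, -0.8]
opening: 0.996
grasp_force: 0.0
```

Request:
send_rows --pt "-0.02 0 0.05 0 0 0" --pt "-0.04 0 0.1 0 0 0" --pt "-0.06 0 0.16 0 0 0" --pt "-0.082 0 0.225 0 0 0" --pt "-0.082 0 0.225 0 0 0" --pt "-0.082 0 0.225 0 0 0" --pt "-0.082 0 0.225 0 0 0" --pt "-0.082 0 0.225 0 0 0"

```text
time_s: 28.35
position: [0.4516, 0.2522, 0.0113]
tcp_rot: [[0.757, 0.591, 0.277], [0.555, -0.807, 0.203], [0.343, 0.001, -0.939]]
force: [0.6, -0.9, -0.1]
opening: 1.0
grasp_force: 0.0
```

Run:
```python
from look import *; from jar2 import *
s=readout.read_state(); p,R=load(); print(s['joint_positions'].round(0),((s['position']-p)*1000).round(1),s['tcp_rot'][:,2],R[:,2],s['tcp_rot'][:,1],R[:,1]); 
p,d=cap('scene'); cv2.imwrite('pics/s9.png',cv2.resize(p[140:270,290:480],(760,520),interpolation=2)[:,:,::-1])
```

```text
[ 12.  43. 121. 106.   8. -39.] [1.1 0.1 1.1] [ 0.2771909   0.20253405 -0.93922583] [ 0.27520696  0.20196331 -0.93993189] [ 5.91196061e-01 -8.06527684e-01  5.58805938e-04] [ 5.91508318e-01 -8.06298894e-01 -5.91428455e-05]
```

View pics/s9.png

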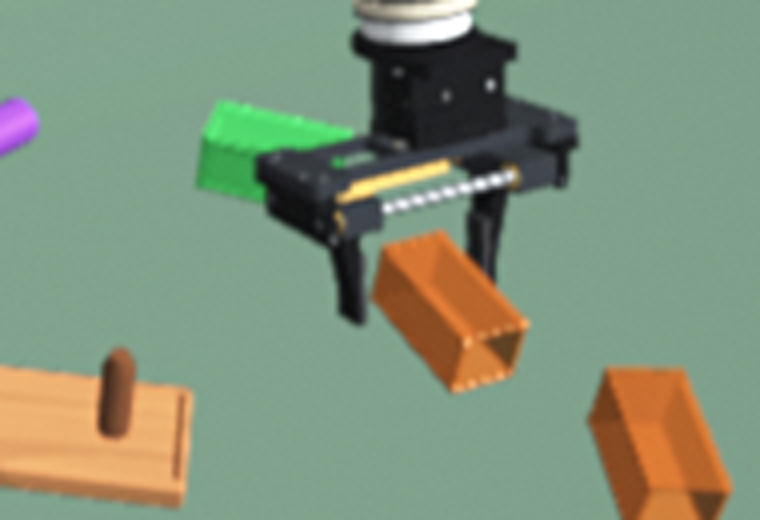

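The fingers straddle the closed end of the jar, and its open mouth at (490,355) faces the camera. Closing and lifting.

Request:
send_rows --grip 0 --pt "0 0 0 0 0 0" --pt "0 0 0 0 0 0" --pt "0 0 0 0 0 0" --pt "0 0 0 0 0 0" --pt "0 0 0 0 0 0" --pt "0 0 0 0 0 0"

```text
time_s: 29.0
position: [0.4501, 0.2521, 0.01]
tcp_rot: [[0.758, 0.591, 0.274], [0.555, -0.807, 0.202], [0.341, -0.001, -0.94]]
force: [-0.6, 1.2, 0.9]
opening: 0.539
grasp_force: 0.8
```

Run:
```python
from jar2 import *
p,R=load(); T2,R2=pl((.629,-.0025),-85)
plan([(p+.2*Z,R,5,None)]);print('--');plan([([.5,.15,.28],down(-25),3,None)]);print('--');plan([(T2+.12*Z,R2,3,None)]);print('--');plan([(T2+.004*Z,R2,3,None)])
```

```text
CALL grip None
  x6 [0.273, 0.0, -0.752, 0.0, 0.0, 0.0]
--
CALL grip None
  x6 [0.019, 0.446, -0.29, 0.056, -0.217, -0.316]
--
CALL grip None
  x10 [-0.38, 0.751, 0.283, -0.204, -0.759, -0.29]
--
CALL grip None
  x4 [0.436, 0.0, 0.159, 0.0, 0.0, 0.0]
```

Request:
send_rows --pt "0 0 0 0 0 0" --pt "0 0 0 0 0 0" --pt "0 0 0 0 0 0" --pt "0.06 0 -0.165 0 0 0" --pt "0.12 0 -0.33 0 0 0" --pt "0.18 0 -0.495 0 0 0" --pt "0.273 0 -0.752 0 0 0" --pt "0.273 0 -0.752 0 0 0" --pt "0.273 0 -0.752 0 0 0" --pt "0.273 0 -0.752 0 0 0" --pt "0.273 0 -0.752 0 0 0" --pt "0.273 0 -0.752 0 0 0"

```text
time_s: 30.2
position: [0.4544, 0.2521, 0.2163]
tcp_rot: [[0.754, 0.59, 0.288], [0.554, -0.807, 0.203], [0.352, 0.006, -0.936]]
force: [1.5, 0.6, -1.5]
opening: 0.529
grasp_force: 29.9
```

Request:
send_rows --pt "0.019 0.446 -0.29 0.056 -0.217 -0.316" --pt "0.019 0.446 -0.29 0.056 -0.217 -0.316" --pt "0.019 0.446 -0.29 0.056 -0.217 -0.316" --pt "0.019 0.446 -0.29 0.056 -0.217 -0.316" --pt "0.019 0.446 -0.29 0.056 -0.217 -0.316" --pt "0.019 0.446 -0.29 0.056 -0.217 -0.316" --pt "0.019 0.446 -0.29 0.056 -0.217 -0.316"

```text
time_s: 30.9
position: [0.4981, 0.1502, 0.2782]
tcp_rot: [[0.424, 0.906, -0.005], [0.906, -0.424, 0.001], [-0.001, -0.005, -1.0]]
force: [0.7, -0.2, -1.9]
opening: 0.527
grasp_force: 29.9
```

Request:
send_rows --pt "-0.38 0.751 0.283 -0.204 -0.759 -0.29" --pt "-0.38 0.751 0.283 -0.204 -0.759 -0.29" --pt "-0.38 0.751 0.283 -0.204 -0.759 -0.29" --pt "-0.38 0.751 0.283 -0.204 -0.759 -0.29" --pt "-0.38 0.751 0.283 -0.204 -0.759 -0.29" --pt "-0.38 0.751 0.283 -0.204 -0.759 -0.29" --pt "-0.38 0.751 0.283 -0.204 -0.759 -0.29" --pt "-0.38 0.751 0.283 -0.204 -0.759 -0.29" --pt "-0.38 0.751 0.283 -0.204 -0.759 -0.29" --pt "-0.38 0.751 0.283 -0.204 -0.759 -0.29" --pt "-0.38 0.751 0.283 -0.204 -0.759 -0.29" --pt "-0.38 0.751 0.283 -0.204 -0.759 -0.29"

```text
time_s: 32.1
position: [0.6305, -0.016, 0.2099]
tcp_rot: [[-0.026, 0.996, 0.081], [0.344, 0.085, -0.935], [-0.939, 0.003, -0.345]]
force: [1.1, 0.7, -1.8]
opening: 0.529
grasp_force: 29.9
```

```bash
cat > chk.py <<'E'
from h import *; from jar2 import *
def chk(peg,up,pic=None):
    s=readout.read_state(); T,R=pl(peg,-85); print(s['joint_positions'].round(0),((s['position']-T-up*Z)*1000).round(1),'ang',np.degrees((Ro.from_matrix(R).inv()*Ro.from_matrix(s['tcp_rot'])).magnitude()).round(1),s['force'].round(1),s['opening'])
    for n in('scene','top'):
        p,d=cap(n); P=pts(n,d); ok=(top_mask((3,130,50),(17,255,255),p)>0)&(P[...,2]>.1+max(0,up-.08))&(abs(P[...,0]-peg[0])<.06)&(abs(P[...,1]-peg[1])<.05)
        Q=P[ok]; print(n,len(Q),np.percentile(Q,[2,50,98],axis=0).round(3).tolist() if len(Q) else '')
        if pic: cv2.imwrite('/tmp/%s.png'%n,p[:,:,::-1])
    if pic:
        a=cv2.imread('/tmp/scene.png')[130:290,190:390]; b=cv2.imread('/tmp/top.png')[100:260,180:380]
        cv2.imwrite('pics/'+pic,np.hstack([cv2.resize(x,(400,320),interpolation=2) for x in(a,b)]))
E
python3 -c "
from chk import *
chk((.629,-.0025),.12,'s10.png')"
```

```text
[ 14.  49.  84. -69.  83.  43.] [ 0.4 -0.7  0.9] ang 0.3 [ 1.1  0.7 -1.8] 0.5290151976939887
scene 883 [[0.608, -0.023, 0.143], [0.652, -0.001, 0.195], [0.663, 0.02, 0.233]]
top 648 [[0.605, -0.028, 0.147], [0.626, -0.006, 0.233], [0.651, 0.016, 0.236]]
```

View pics/s10.png

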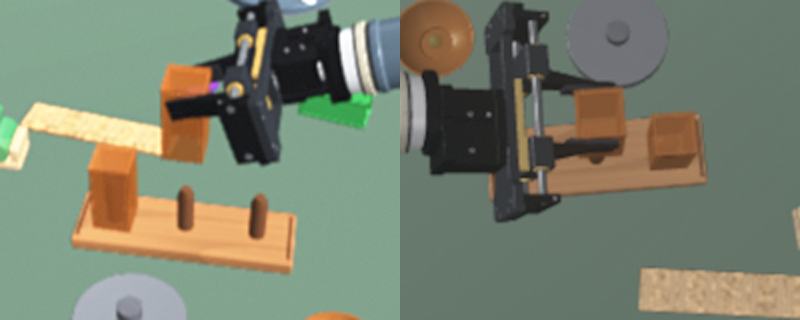

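Jar 1 is seated on peg 2, and the second jar hangs upright and centred over peg 1 within a few mm. Lowering.

Request:
send_rows --pt "0.11 0 0.04 0 0 0" --pt "0.22 0 0.08 0 0 0" --pt "0.33 0 0.12 0 0 0" --pt "0.4 0 0.146 0 0 0" --pt "0.436 0 0.159 0 0 0" --pt "0.436 0 0.159 0 0 0" --pt "0.436 0 0.159 0 0 0"

```text
time_s: 32.9
position: [0.6306, -0.0157, 0.094]
tcp_rot: [[-0.028, 0.996, 0.082], [0.341, 0.086, -0.936], [-0.94, 0.002, -0.342]]
force: [0.4, -0.5, -2.6]
opening: 0.529
grasp_force: 29.9
```

Request:
send_rows --pt "0.008 0 0.003 0 0 0" --pt "0.015 0 0.005 0 0 0" --pt "0.019 0 0.007 0 0 0" --pt "0.019 0 0.007 0 0 0"

```text
time_s: 33.3
position: [0.6306, -0.0154, 0.0909]
tcp_rot: [[-0.026, 0.996, 0.082], [0.337, 0.086, -0.938], [-0.941, 0.003, -0.338]]
force: [-1.6, 1.9, 5.8]
opening: 0.527
grasp_force: 29.8
```

Request:
send_rows --grip 0.75 --pt "0 0 0 0 0 0" --pt "0 0 0 0 0 0" --pt "0 0 0 0 0 0" --pt "0 0 0 0 0 0" --pt "-0.01 0 -0.1 0 0 0" --pt "-0.03 0 -0.25 0 0 0" --pt "-0.1 0 -0.42 0 0 0" --pt "-0.25 0 -0.55 0 0 0" --pt "-0.4 0 -0.6 0 0 0" --pt "-0.4 0 -0.6 0 0 0" --pt "-0.4 0 -0.6 0 0 0" --pt "-0.4 0 -0.6 0 0 0"

```text
time_s: 34.5
position: [0.6201, 0.0901, 0.2316]
tcp_rot: [[-0.032, 0.996, 0.079], [0.341, 0.086, -0.936], [-0.94, -0.003, -0.342]]
force: [0.1, -0.5, -0.3]
opening: 0.749
grasp_force: 0.0
```

```bash
cat > nxt.py <<'E'
from look import *; from jar2 import *
E
python3 - <<'E'
from look import *; from jar2 import *
s=readout.read_state(); print(s['position'],s['joint_positions'].round(0)); json.dump(dict(p=s['position'].tolist(),R=np.array(s['tcp_rot']).tolist()),open('cmd.json','w'))
jars()
z=np.load('/tmp/scene.npz'); P=pts('scene',z['d']); 
for pg in((.638,-.086),(.629,-.0025)):
    ok=(top_mask((3,120,50),(17,255,255),z['p'])>0)&(P[...,2]>.105)&(P[...,2]<.13)&(abs(P[...,0]-pg[0])<.05)&(abs(P[...,1]-pg[1])<.04)
    print('placed',ok.sum(),np.percentile(P[ok],[2,50,98],axis=0).round(4).tolist())
q=s['joint_positions'].copy()
T,R=pk((.5635,.390),13); T2,R2=pl((.6205,.0805),-85)
path=[(np.array([.56,.25,.28]),down(-40)),(T+.2*Z,R),(T+.06*Z,R),(T,R),(T+.2*Z,R),(np.array([.56,.25,.28]),down(-40)),(T2+.12*Z,R2),(T2,R2)]
for x,r in path: c,q=ik(x,r,q.astype(float)); print('%.0e'%c,q,x.round(3))
plan([(np.array([.56,.25,.28]),down(-40),3,1),(T+.2*Z,R,3,None)]);print('--');plan([(T+.06*Z,R,4,None)]);print('--');plan([(T,R,5,None)])
E
```

```text
[0.62006697 0.09005222 0.23162145] [ 23.  49.  77. -63.  92.  40.]
cam scene [(array([287., 227.]), array([630.2,   9. ]), array([49. , 21.5]), 5.0, array([ 37.3,  88.2, 113.3])), (array([455., 248.]), array([564.7, 390.6]), array([97.5, 47. ]), 12.6, array([34.3, 45. , 47.1]))]
cam top 877 [106. 202.] [561.6 388.9] [93.3 47. ] 13.1
placed 329 [[0.6179, -0.1079, 0.1057], [0.6443, -0.0847, 0.1119], [0.665, -0.0624, 0.1145]]
placed 328 [[0.6083, -0.0252, 0.1056], [0.6335, -0.0025, 0.1121], [0.6548, 0.0194, 0.1143]]
7e-23 [14. 26. 80. -0. 74. 54.] [0.56 0.25 0.28]
2e-21 [ 28.  28.  92.  -8.  41. 110.] [0.541 0.385 0.21 ]
4e-27 [ 28.  40.  98. -13.  23. 116.] [0.541 0.385 0.07 ]
5e-29 [ 28.  46.  99. -18.  17. 122.] [0.541 0.385 0.01 ]
9e-29 [ 28.  28.  92.  -8.  41. 110.] [0.541 0.385 0.21 ]
7e-22 [14. 26. 80.  0. 74. 54.] [0.56 0.25 0.28]
4e-30 [ 21.  50.  79. -64.  89.  42.] [0.622 0.068 0.209]
3e-28 [ 21.  61.  78. -65.  85.  51.] [0.622 0.068 0.089]
CALL grip 1
  x11 [0.044, -0.185, -0.684, 0.302, 0.736, 0.435]
CALL grip None
  x6 [0.363, -0.406, 0.279, -0.072, 0.214, 0.407]
--
CALL grip None
  x5 [-0.191, -0.001, 0.526, 0.0, 0.0, 0.0]
--
CALL grip None
  x6 [-0.082, 0.0, 0.226, 0.0, 0.0, 0.0]
```

Both jars are seated, with tops at 112 to 114 mm. Now the third one.

Request:
send_rows --grip 1 --pt "0.044 -0.185 -0.684 0.302 0.736 0.435" --pt "0.044 -0.185 -0.684 0.302 0.736 0.435" --pt "0.044 -0.185 -0.684 0.302 0.736 0.435" --pt "0.044 -0.185 -0.684 0.302 0.736 0.435" --pt "0.044 -0.185 -0.684 0.302 0.736 0.435" --pt "0.044 -0.185 -0.684 0.302 0.736 0.435" --pt "0.044 -0.185 -0.684 0.302 0.736 0.435" --pt "0.044 -0.185 -0.684 0.302 0.736 0.435" --pt "0.044 -0.185 -0.684 0.302 0.736 0.435" --pt "0.044 -0.185 -0.684 0.302 0.736 0.435" --pt "0.044 -0.185 -0.684 0.302 0.736 0.435" --pt "0.044 -0.185 -0.684 0.302 0.736 0.435"

```text
time_s: 35.8
position: [0.5603, 0.2498, 0.2803]
tcp_rot: [[0.642, 0.767, 0.001], [0.767, -0.642, -0.002], [-0.001, 0.002, -1.0]]
force: [-0.2, -0.5, 0.8]
opening: 1.001
grasp_force: 0.0
```

Request:
send_rows --pt "0.363 -0.406 0.279 -0.072 0.214 0.407" --pt "0.363 -0.406 0.279 -0.072 0.214 0.407" --pt "0.363 -0.406 0.279 -0.072 0.214 0.407" --pt "0.363 -0.406 0.279 -0.072 0.214 0.407" --pt "0.363 -0.406 0.279 -0.072 0.214 0.407" --pt "0.363 -0.406 0.279 -0.072 0.214 0.407" --pt "0.363 -0.406 0.279 -0.072 0.214 0.407"

```text
time_s: 36.5
position: [0.5409, 0.3863, 0.2109]
tcp_rot: [[0.914, 0.231, 0.334], [0.218, -0.973, 0.077], [0.343, 0.003, -0.939]]
force: [0.2, 0.0, 0.2]
opening: 1.003
grasp_force: 0.0
```

Request:
send_rows --pt "-0.191 -0.001 0.526 0 0 0" --pt "-0.191 -0.001 0.526 0 0 0" --pt "-0.191 -0.001 0.526 0 0 0" --pt "-0.191 -0.001 0.526 0 0 0" --pt "-0.191 -0.001 0.526 0 0 0" --pt "-0.191 -0.001 0.526 0 0 0"

```text
time_s: 37.1
position: [0.5442, 0.3864, 0.0745]
tcp_rot: [[0.913, 0.226, 0.341], [0.212, -0.974, 0.079], [0.35, 0.0, -0.937]]
force: [1.3, 0.4, 0.0]
opening: 1.003
grasp_force: 0.0
```

Run:
```python
from look import *; from jar2 import *
s=readout.read_state(); T,R=pk((.5635,.390),13); print(s['joint_positions'].round(0),((s['position']-T-.06*Z)*1000).round(1),np.degrees((Ro.from_matrix(R).inv()*Ro.from_matrix(s['tcp_rot'])).magnitude()))
p,d=cap('scene'); P=pts('scene',d); [print(x) for x in blobs(top_mask((3,150,60),(17,255,255),p),P,(.45,.7,.3,.5),.03,150)]
```

```text
[ 28.  40.  97. -13.  24. 116.] [3.6 1.7 4.4] 0.4705386113731961
(np.int32(719), array([455., 248.]), array([563.8, 391. ]), array([98.4, 47. ]), 12.6, array([33.8, 44.9, 47.4]))
```

Request:
send_rows --pt "-0.02 0 0.05 0 0 0" --pt "-0.04 0 0.1 0 0 0" --pt "-0.06 0 0.16 0 0 0" --pt "-0.082 0 0.226 0 0 0" --pt "-0.082 0 0.226 0 0 0" --pt "-0.082 0 0.226 0 0 0" --pt "-0.082 0 0.226 0 0 0"

```text
time_s: 37.85
position: [0.542, 0.3855, 0.0117]
tcp_rot: [[0.914, 0.226, 0.336], [0.213, -0.974, 0.077], [0.345, 0.001, -0.939]]
force: [1.1, 0.2, -0.1]
opening: 1.002
grasp_force: 0.0
```

Request:
send_rows --grip 0 --pt "0 0 0 0 0 0" --pt "0 0 0 0 0 0" --pt "0 0 0 0 0 0" --pt "0 0 0 0 0 0" --pt "0 0 0 0 0 0" --pt "0 0 0 0 0 0" --pt "0 0 0 0 0 0" --pt "0 0 0 0 0 0" --pt "0 0 0 0 0 0"

```text
time_s: 38.75
position: [0.5418, 0.3855, 0.0116]
tcp_rot: [[0.914, 0.226, 0.336], [0.212, -0.974, 0.077], [0.345, 0.001, -0.939]]
force: [-0.4, 0.9, 1.0]
opening: 0.528
grasp_force: 29.9
```

Run:
```python
from jar2 import *
p,R=load(); T2,R2=pl((.6205,.0805),-85)
plan([(p+.2*Z,R,5,None)]);print('--');plan([([.56,.25,.28],down(-40),3,None)]);print('--');plan([(T2+.12*Z,R2,3,None)]);print('--');plan([(T2+.004*Z,R2,3,None)])
```

```text
CALL grip None
  x6 [0.273, 0.001, -0.752, 0.0, 0.0, 0.0]
--
CALL grip None
  x6 [0.052, 0.543, -0.278, 0.072, -0.214, -0.407]
--
CALL grip None
  x11 [-0.4, 0.657, 0.284, -0.304, -0.735, -0.435]
--
CALL grip None
  x4 [0.436, 0.0, 0.159, 0.0, 0.0, 0.0]
```

Request:
send_rows --pt "0.06 0 -0.165 0 0 0" --pt "0.12 0 -0.33 0 0 0" --pt "0.18 0 -0.495 0 0 0" --pt "0.273 0.001 -0.752 0 0 0" --pt "0.273 0.001 -0.752 0 0 0" --pt "0.273 0.001 -0.752 0 0 0" --pt "0.273 0.001 -0.752 0 0 0" --pt "0.273 0.001 -0.752 0 0 0"

```text
time_s: 39.55
position: [0.5393, 0.384, 0.2083]
tcp_rot: [[0.916, 0.226, 0.331], [0.213, -0.974, 0.074], [0.339, 0.003, -0.941]]
force: [-0.9, -0.1, -1.2]
opening: 0.526
grasp_force: 29.9
```

Request:
send_rows --pt "0.052 0.543 -0.278 0.072 -0.214 -0.407" --pt "0.052 0.543 -0.278 0.072 -0.214 -0.407" --pt "0.052 0.543 -0.278 0.072 -0.214 -0.407" --pt "0.052 0.543 -0.278 0.072 -0.214 -0.407" --pt "0.052 0.543 -0.278 0.072 -0.214 -0.407" --pt "0.052 0.543 -0.278 0.072 -0.214 -0.407" --pt "0.052 0.543 -0.278 0.072 -0.214 -0.407"

```text
time_s: 40.25
position: [0.5605, 0.2498, 0.2785]
tcp_rot: [[0.643, 0.766, -0.001], [0.766, -0.643, -0.001], [-0.002, 0.0, -1.0]]
force: [-0.0, -0.3, -2.2]
opening: 0.534
grasp_force: 29.9
```

Request:
send_rows --pt "-0.4 0.657 0.284 -0.304 -0.735 -0.435" --pt "-0.4 0.657 0.284 -0.304 -0.735 -0.435" --pt "-0.4 0.657 0.284 -0.304 -0.735 -0.435" --pt "-0.4 0.657 0.284 -0.304 -0.735 -0.435" --pt "-0.4 0.657 0.284 -0.304 -0.735 -0.435" --pt "-0.4 0.657 0.284 -0.304 -0.735 -0.435" --pt "-0.4 0.657 0.284 -0.304 -0.735 -0.435" --pt "-0.4 0.657 0.284 -0.304 -0.735 -0.435" --pt "-0.4 0.657 0.284 -0.304 -0.735 -0.435" --pt "-0.4 0.657 0.284 -0.304 -0.735 -0.435" --pt "-0.4 0.657 0.284 -0.304 -0.735 -0.435" --pt "-0.4 0.657 0.284 -0.304 -0.735 -0.435"

```text
time_s: 41.45
position: [0.6221, 0.0685, 0.2092]
tcp_rot: [[-0.029, 0.996, 0.084], [0.343, 0.088, -0.935], [-0.939, 0.002, -0.344]]
force: [0.1, 0.6, -1.6]
opening: 0.526
grasp_force: 29.9
```

```bash
python3 -c "
from chk import *
chk((.6205,.0805),.12)"
```

```text
[ 21.  50.  79. -64.  89.  42.] [0.5 0.8 0.2] ang 0.2 [ 0.1  0.6 -1.6] 0.5259298930297192
scene 873 [[0.6, 0.059, 0.145], [0.644, 0.08, 0.207], [0.654, 0.102, 0.236]]
top 728 [[0.598, 0.053, 0.151], [0.617, 0.075, 0.237], [0.644, 0.099, 0.24]]
```

Request:
send_rows --pt "0.11 0 0.04 0 0 0" --pt "0.22 0 0.08 0 0 0" --pt "0.33 0 0.12 0 0 0" --pt "0.4 0 0.146 0 0 0" --pt "0.436 0 0.159 0 0 0" --pt "0.436 0 0.159 0 0 0" --pt "0.436 0 0.159 0 0 0"

```text
time_s: 42.25
position: [0.6234, 0.0683, 0.0958]
tcp_rot: [[-0.026, 0.996, 0.084], [0.341, 0.088, -0.936], [-0.94, 0.005, -0.342]]
force: [0.4, 0.4, -1.6]
opening: 0.53
grasp_force: 29.9
```

Request:
send_rows --pt "0.008 0 0.003 0 0 0" --pt "0.015 0 0.005 0 0 0" --pt "0.019 0 0.007 0 0 0" --pt "0.019 0 0.007 0 0 0" --pt "0.019 0 0.007 0 0 0"

```text
time_s: 42.75
position: [0.6227, 0.0683, 0.0896]
tcp_rot: [[-0.028, 0.996, 0.084], [0.341, 0.088, -0.936], [-0.94, 0.003, -0.342]]
force: [-0.5, -0.2, -1.9]
opening: 0.523
grasp_force: 29.9
```

No contact yet, so I'll go a little lower, then release.

Request:
send_rows --pt "0.004 0 0.001 0 0 0" --pt "0.008 0 0.003 0 0 0" --pt "0.011 0 0.004 0 0 0" --pt "0.011 0 0.004 0 0 0"

```text
time_s: 43.15
position: [0.6227, 0.0682, 0.0873]
tcp_rot: [[-0.027, 0.996, 0.084], [0.34, 0.088, -0.936], [-0.94, 0.003, -0.341]]
force: [-0.7, 1.3, 1.6]
opening: 0.526
grasp_force: 29.9
```

Request:
send_rows --grip 0.75 --pt "0 0 0 0 0 0" --pt "0 0 0 0 0 0" --pt "0 0 0 0 0 0" --pt "0 0 0 0 0 0" --pt "-0.01 0 -0.1 0 0 0" --pt "-0.03 0 -0.25 0 0 0" --pt "-0.1 0 -0.42 0 0 0" --pt "-0.25 0 -0.6 0 0 0" --pt "-0.4 0 -0.8 0 0 0" --pt "-0.4 0 -0.8 0 0 0" --pt "-0.4 0 -0.8 0 0 0" --pt "-0.4 0 -0.8 0 0 0"

```text
time_s: 44.35
position: [0.6083, 0.221, 0.2482]
tcp_rot: [[-0.029, 0.996, 0.083], [0.342, 0.088, -0.936], [-0.939, 0.002, -0.343]]
force: [0.6, -0.5, -0.0]
opening: 0.747
grasp_force: 0.0
```

Run:
```python
from h import *
for n in('scene','top'):
    p,d=cap(n); P=pts(n,d); m=top_mask((3,120,50),(17,255,255),p)
    for pg in((.638,-.086),(.629,-.0025),(.6205,.0805)):
        ok=(m>0)&(P[...,2]>.105)&(P[...,2]<.13)&(abs(P[...,0]-pg[0])<.05)&(abs(P[...,1]-pg[1])<.04)
        print(n,ok.sum(),np.percentile(P[ok],[2,50,98],axis=0).round(4).tolist() if ok.any() else '')
    g=top_mask((45,60,40),(85,255,255),p); s=(g>0)&(abs(P[...,0]-.56)<.06)&(abs(P[...,1]+.32)<.09)&(P[...,2]>.088)&(P[...,2]<.13); print('top rod',s.sum(),P[s].mean(0))
    cv2.imwrite('/tmp/%s.png'%n,p[:,:,::-1])
cv2.imwrite('pics/fin.png',np.hstack([cv2.resize(cv2.imread('/tmp/scene.png')[150:300,110:380],(450,250)),cv2.resize(cv2.imread('/tmp/top.png')[100:280,160:460],(350,210)) if 0 else cv2.resize(cv2.imread('/tmp/top.png')[100:280,170:450],(350,250))]))
```

```text
scene 331 [[0.6181, -0.1073, 0.1057], [0.6446, -0.0846, 0.1119], [0.6646, -0.0624, 0.1145]]
scene 330 [[0.6071, -0.025, 0.1057], [0.6339, -0.0026, 0.1121], [0.6553, 0.0197, 0.1145]]
scene 333 [[0.6011, 0.0572, 0.1061], [0.6272, 0.0792, 0.1122], [0.6474, 0.1011, 0.1148]]
top rod 208 [ 0.56494294 -0.301092    0.0970518 ]
top 446 [[0.6157, -0.1106, 0.1091], [0.6365, -0.0871, 0.114], [0.6588, -0.0654, 0.1172]]
top 443 [[0.6057, -0.027, 0.1091], [0.6273, -0.0054, 0.114], [0.6497, 0.0165, 0.117]]
top 448 [[0.5982, 0.0544, 0.1095], [0.6199, 0.0763, 0.114], [0.6419, 0.0982, 0.1172]]
top rod 396 [ 0.55670932 -0.30408576  0.09954153]
```

View pics/fin.png

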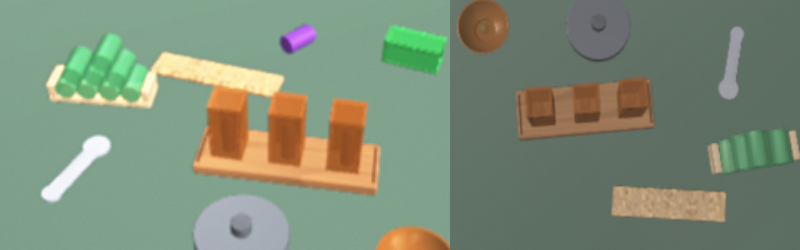

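All three jars stand mouth down on their pegs (scene crop (228,120), (288,128), (348,135)), with tops at 113 mm. The pyramid is intact at (105,65). The robot is clear, so I'm handing in.

```bash
python3 -c "
from rig import ticket; print(ticket.hand_in())"
```

```text
the job is handed in; nothing more can be done
None
```

The job is handed in, though the hand-in returned no verdict: by my last camera check all four loose rods are saddled in the cradle (three in the second row, one in the third), and all three jars stand mouth down on their own pegs.

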